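# Set out the living-room table for the evening

## Robot

A 7-joint arm with a two-finger parallel gripper is mounted at the origin on the work surface. World frame = base frame: x ahead of the robot, y to its left, z up, the work surface at z = 0. Lengths are in m, angles in rad, forces in N, time in s.
With the tool pointing down it reaches from about 0.425 to 0.825 m from the base axis. Payload 3.6 kg.
Tool frame: the origin (TCP) lies at the very end of the fingers, on their centre line; the grasp point (between the pads) lies 19 mm behind it (env.grip_depth is the distance from the TCP to the grasp point, in m); z points along the fingers, y is the line along which they close (so a half turn about z gives the same grasp; the last joint's range is limited). The gripper opens to 93 mm and grips with 3 to 60 N. Pads are 15 mm wide; open, the fingers measure 128 mm over their backs; the gripper's body (75 mm by 188 mm) begins 65 mm behind the grasp point.
Start: joints at [1.238, 0.615, -0.013, 1.423, 0.008, 1.103, -0.04], TCP at [0.196, -0.62, 0.219] pointing down, gripper open.
Joint ranges: [-3.12, 3.12], [-0.3, 2.06], [-1.34, 1.32], [0.26, 2.42], [-1.36, 4.5], [0.01, 1.98], [-2.84, 2.84]. Speed limits (rad/s): [2.79, 2.79, 3.14, 3.14, 3.14, 3.14, 3.14].

## Interface

Orientations are given as a unit quaternion [w, x, y, z].
In Python, from bench import sense, vision, env gives the robot as it stands. The module is installed in compiled form; this text tells all that it offers.
- The arm moves only by the tool send_rows, never from a script. Its arguments are lists of equal length, an entry for each row: "delta_rot": the turn, a rotation vector about the tool's x, y, z in rad, a list of three; "delta_pos": the shift along the tool's x, y, z in m, a list of three; "hand": the finger opening in m, from 0 to 0.093. In form: {"delta_rot": [[wx, wy, wz], ...], "delta_pos": [[tx, ty, tz], ...], "hand": [hand, ...]}. A call has 1 to 10 rows; each row shifts and turns the commanded pose from where the row before left it, along the tool's axes as they then stand; what a row does not reach is not made up. A row lasts 1/10 s, in which the tool goes at most 50 mm and 8.59 degrees, less where a joint would pass 70% of its speed; a pose out of reach is approached as far as the arm can. A call with a gripper value outside its range is refused whole. The fingers move at their own pace and stop on an object; the grip force is fixed at half the most. Time passes only in rows, so rows that do not move let the fingers close. It gives the time, the measured TCP pose, the force, the opening and the grip force at its end, in the units of the state.
- sense(): the state, without advancing time (a new reading comes with each control period).
- vision.get_image(name): name is "scene" or "top"; returns the picture (420x560x3 uint8, red, green, blue); there is no depth.
- vision.get_calibration(name): a dict with "fovy" (degrees; the focal length in pixels is half the picture's height over the tangent of half this angle, whatever the lens; pixels are square), "cx", "cy" (the principal point, pixels), "position" and "attitude" of the camera in the world. Camera axes: x right, y down, z forward; pixel columns grow to the right and rows downward; lengths in m; the calibration is good to about 2 mm. A picture is of the moment at which its call begins. get_calibration takes no time and is no camera call.
- env.finish_job(): hands the job in; it is judged then, once.
The state is a dict: "time": time; "joints": joint angles; "joint_vel": joint speeds; "effort": joint torques, N m; "eef_pos": TCP position; "tcp_rot": TCP orientation; "contact_force": force on the tool from outside, world axes, zero at the start; "torque": the same for the moment, N m; "finger_gap": finger opening in m; "grasp_force": force on a finger pad.
Only numpy, scipy, OpenCV 4.12 (cv2) and the standard library are available. Lean on these libraries where they do the work, as an engineer would, in place of code of your own. Each camera call takes 0.05 s, during which the arm holds its last target. There are 200 camera calls.

## Task

Get the living-room table ready for the evening: stand the mug in the recess of the square oak coaster and put its lid on it, lay the earbud case flat on the middle of the round charging pad, and lay the two remotes, keys up, in the oak tray, the short one in the lane nearer the robot and the long one in the lane behind it. Set everything down gently, dropping nothing, and leave the candle jar and the power bank where they are.

Things in the scene. Friction and masses are not known exactly. Their poses are not given: they have to be found in the camera images.
- mug: Loose white ceramic mug, upright and empty. Origin: centre of its underside, z up. 63 mm outer diameter, 90 mm high, 4 mm wall, so the mouth is 55 mm wide; one D-handle sticks out along the mug's own +y (to 68 mm from the axis, 10 mm thick), so pinch the body across its x axis. Mass about 0.24 kg.
- lid: Loose round wooden mug lid, right way up. Origin: centre of its plug's underside, z up. Cork plug 46 mm diameter, 7 mm deep; disc 70 mm diameter from height 7 to 13 mm; knob 20 mm diameter (16 mm at its foot) up to height 37 mm. Seated, the plug is in the mug's mouth (4 mm play all round), the disc rests on the rim, and the origin is 83 mm above the mug's underside.
- earbuds: Loose white plastic earbud charging case lying flat, a pebble-like rounded block 60 mm (own x) by 46 mm (own y) by 24 mm high, edges rounded 9 mm. Origin: centre of its underside, z up.
- short_remote: Loose black remote control lying keys up, the shorter and narrower of two: 130 mm (own x) by 36 mm (own y) by 18 mm high. Origin: centre of its underside, z up.
- long_remote: Loose black remote control with a number pad lying keys up, the longer and wider of two: 170 mm (own x) by 46 mm (own y) by 20 mm high. Origin: centre of its underside, z up.
- coaster: Fixed square oak coaster, 112 x 112 mm, 16 mm high, with a square recess 84 x 84 mm, cork-lined, in its middle whose floor is 10 mm above the table (6 mm deep). Origin: centre of its underside, sides along its x and y, z up.
- charger: Fixed round wireless charging pad, 100 mm diameter, aluminium edge with a black rubber top 9 mm above the table. Origin: centre of its underside.
- tray: Fixed low oak remote tray, 152 mm (own x, pointing away from the robot) by 212 mm (own y). Two felt-lined lanes run along y, each 64 mm wide, 196 mm long: near lane centred on own x = -36 mm, far lane on own x = +36 mm. Lane floors 6 mm above the table; rims and the 8 mm rib between the lanes rise to 11 mm, so hold remotes by their upper part. Origin: centre of its underside, z up.
- candle: Bystander, loose: amber glass candle jar with a light wooden cap, 78 mm diameter, 70 mm high. Origin: centre of its underside. Leave it where it is.
- power_bank: Bystander, loose: flat grey power bank with a black panel, 90 mm (own x) by 60 mm (own y) by 20 mm high. Origin: centre of its underside. Leave it where it is.
Mind the look-alikes: they are no part of the job. Several things have the shape of the earbuds; the one meant has the colours described above.

How it is judged:
By the outcome, as a careful person would: the job done as asked, in the order asked, and still so for the second after the job is handed in, with the robot touching nothing.
It also fails if it takes over 120 s, if anything falls off the work surface, if the arm or the gripper's body presses on something with over 40 N, if the wrist force passes 120 N, or if a joint passes its speed limit or range.

## Working session

There is one attempt and no reset: what is moved stays moved. The work goes in short steps, Python scripts to look and compute and a tool call to move; the robot and the scene stay as the last step left them, time stands still between calls to the robot, and variables do not carry over. Pictures are saved under pics/ and viewed, at most 15 in all, crops included, and the job is handed in when it is done.

Besides the shell and the picture viewer there is one more tool, called after "Call:" as name(argument=value, ...) on one line, values as JSON. send_rows: Moves the arm, as the interface text tells. Its arguments: {"type":"object","properties":{"delta_rot":{"type":"array"},"delta_pos":{"type":"array"},"hand":{"type":"array"}},"required":["delta_rot","delta_pos","hand"]}

```bash
mkdir -p pics; python3 - <<'E'
from bench import sense, vision, env
import cv2
for n in("scene","top"):
    c=vision.get_calibration(n); print(n,c)
    im=vision.get_image(n); cv2.imwrite(f"pics/{n}0.png",im[:,:,::-1])
s=sense(); print(s); print(env.grip_depth)
E
```

```text
scene {'fovy': 54.66890424695579, 'cx': 280.3405985913646, 'cy': 214.4669789577569, 'position': array([1.34797131, 0.35821959, 0.72269349]), 'attitude': array([-0.24883436,  0.49414394,  0.74345161, -0.37574317])}
top {'fovy': 50.160857367960645, 'cx': 278.93390125492294, 'cy': 209.36902576996212, 'position': array([ 0.33620132, -0.01153613,  1.21771466]), 'attitude': array([-0.04717027,  0.70932494, -0.7017165 ,  0.04719161])}
{'time': 0.1, 'joints': array([ 1.23750621,  0.61579653, -0.01260457,  1.42468232,  0.0080779 ,
        1.10343459, -0.04038893]), 'joint_vel': array([-0.00228105, -0.00144482,  0.00059261, -0.00308942, -0.00104717,
        0.00020722, -0.00026426]), 'effort': array([ 1.60406031e-03, -4.60043800e+01,  2.10428224e-01, -1.66243941e+01,
       -6.11170661e-02,  1.69825373e-02,  1.08238930e-04]), 'eef_pos': array([ 0.19610032, -0.6189812 ,  0.21763258]), 'tcp_rot': array([-1.12111685e-03,  9.88253083e-01,  1.52821973e-01, -1.80787177e-04]), 'contact_force': array([ 0.22559733, -0.12668196, -0.30206449]), 'torque': array([ 0.02106698, -0.04510388,  0.00754153]), 'grasp_force': 0.0, 'finger_gap': 0.09276112678535546}
0.0188
```

View pics/scene0.png

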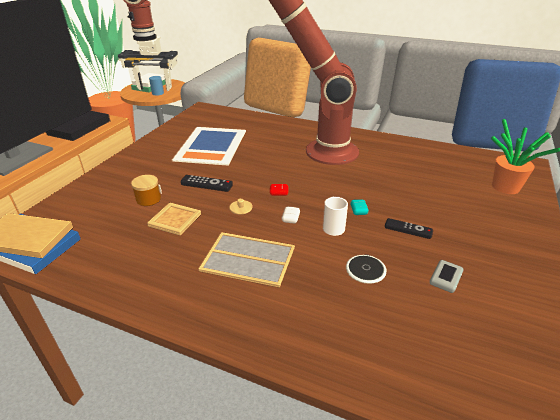

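View pics/top0.png

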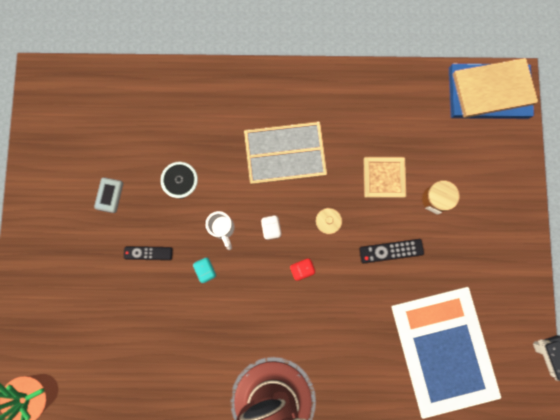

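The white block (270,227), teal block (204,270) and red block (302,269) in the top view share the earbuds' shape. The white one fits "white plastic", and I'll confirm it in the crop. The mug is at (219,225), lid (328,221), short remote (148,253), long remote (391,251), coaster (384,177), charger (179,180) and tray (285,152).

```bash
cat > h.py <<'E'
import numpy as np, cv2
from bench import sense, vision, env
from scipy.spatial.transform import Rotation as R
def cal(n):
    c=vision.get_calibration(n); q=c["attitude"]
    return 210/np.tan(np.radians(c["fovy"])/2),c["cx"],c["cy"],c["position"],R.from_quat(np.r_[q[1:],q[0]]).as_matrix()
def ray(n,px,z):
    f,cx,cy,p,A=cal(n); px=np.atleast_2d(px).astype(float)
    d=np.c_[(px[:,0]-cx)/f,(px[:,1]-cy)/f,np.ones(len(px))]@A.T
    return (p+d*((z-p[2])/d[:,2])[:,None])[:,:2]
def proj(n,P):
    f,cx,cy,p,A=cal(n); c=(np.atleast_2d(P)-p)@A
    return c[:,:2]/c[:,2:]*f+[cx,cy]
def blob(m,px,r=60):
    "contour of mask m nearest px"
    cs,_=cv2.findContours(m.astype(np.uint8),cv2.RETR_EXTERNAL,cv2.CHAIN_APPROX_NONE)
    cs=[c for c in cs if cv2.contourArea(c)>20]
    return min(cs,key=lambda c:-cv2.pointPolygonTest(c,tuple(map(float,px)),True))
def rect(n,c,z):
    "min-area rectangle in world: centre, sizes, angle of long side"
    w=(ray(n,c[:,0],z)*1000).astype(np.float32)
    (x,y),(a,b),t=cv2.minAreaRect(w)
    if a<b: a,b,t=b,a,t+90
    return np.round([x,y,a,b,(t+90)%180-90],1)
E
python3 - <<'E'
from h import *
im=vision.get_image("top"); hsv=cv2.cvtColor(im,cv2.COLOR_RGB2HSV); H,S,V=[hsv[...,i].astype(int) for i in range(3)]
for k,p in dict(mug=(212,218),lid=(328,228),lid_knob=(328,221),ear=(270,227),sr=(160,253),coas=(372,167),tray=(285,152),rim=(285,125),pad=(179,190),edge=(163,180),wood=(330,300),lr=(391,255)).items(): print(k,hsv[p[1],p[0]],end=' ')
print()
white=(S<50)&(V>150); dark=(V<62); oak=(V>150)&(H>8)&(H<32)&(S>50); traym=oak|((S<40)&(V>100))
out=im.copy()
for k,m,p,z in [("mug",white|((S<60)&(V>110)),(212,220),.045),("lid",oak,(328,228),.011),("ear",white,(270,227),.012),("sr",dark,(165,253),.009),("lr",dark,(391,256),.010),("coas",oak,(384,177),.008),("tray",traym,(285,152),.006),("pad",(S<60)&(V>130)|(dark),(179,190),.006),("candle",oak,(443,195),.07),("pb",(S<60)&(V>90),(100,195),.01)]:
    if k in("sr","lr"): m=cv2.morphologyEx(m.astype(np.uint8),cv2.MORPH_CLOSE,np.ones((7,7)))
    c=blob(m,p); print(k,rect("top",c,z)); cv2.drawContours(out,[c],-1,(255,0,255),1)
crop=cv2.resize(out[115:290,85:475],None,fx=2.05,fy=2.05,interpolation=cv2.INTER_CUBIC)
cv2.imwrite("pics/crop.png",crop[:,:,::-1])
crop=cv2.resize(im[195:290,185:345],None,fx=5,fy=5,interpolation=cv2.INTER_CUBIC); cv2.imwrite("pics/crop2.png",crop[:,:,::-1])
E
```

```text
mug [ 14  35 146] lid [ 23  94 249] lid_knob [ 22  99 245] ear [ 23   4 255] sr [150   9  54] coas [ 15 124 229] tray [ 21  97 243] rim [ 15 124 191] pad [50 14 55] edge [ 47  22 164] wood [ 11 146 136] lr [10 16 98] 
mug [443.8 136.7  98.8  66.8  51.6]
lid [463.  -83.8 325.7  78.9 -86.4]
ear [449.6  11.7  58.3  44.8  10.2]
sr [377.1 301.7  49.2  32.1 -89.4]
lr [ 390.1 -313.4  166.    41.7  -81.6]
coas [ 577.1 -369.7  281.9  138.2   77.1]
tray [635.5  93.8 462.9 180.3 -83. ]
pad [579.1 266.1 101.5  98.  -89.4]
candle [ 564.7 -351.3  267.4  131.1   77.1]
pb [533.7 455.7  90.   61.5 -10.3]
```

View pics/crop.png

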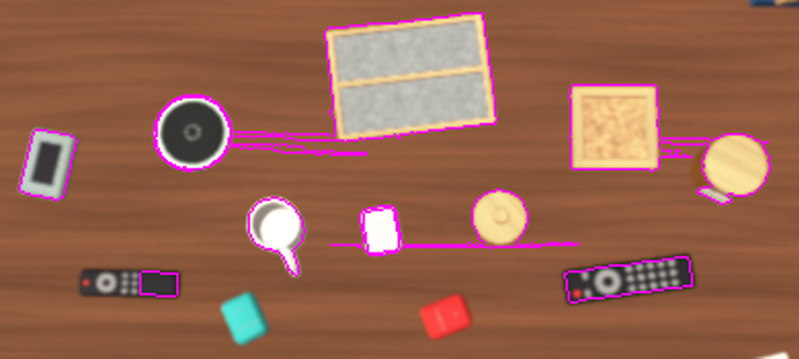

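View pics/crop2.png

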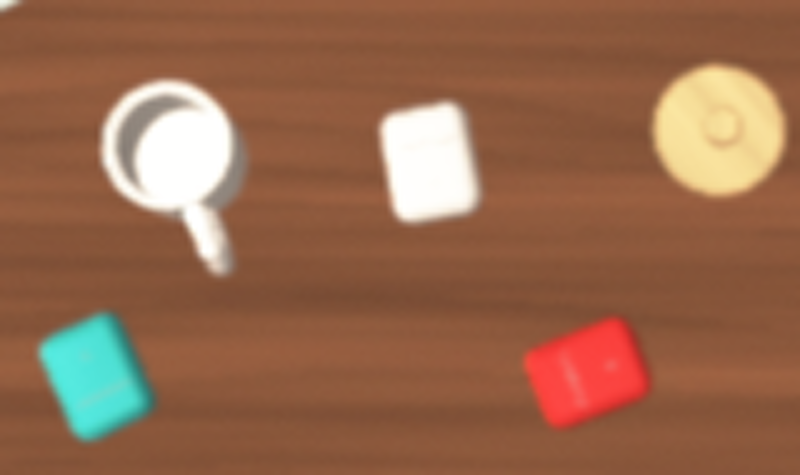

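Crop confirms it: the block at top px (270,227) is white, the teal (204,270) and red (302,269) ones are decoys. Some masks leaked along the wood grain, so I'll tighten them.

```bash
cat >> h.py <<'E'
def yawR(d): # tool down, tool x axis at d degrees in world
    return R.from_euler('z',d,degrees=True)*R.from_euler('x',180,degrees=True)
def plan(wps,start=None,prec=3):
    "wps: (xyz, yaw deg (of tool x), hand, nrows); prints rows, rounded, errors carried on"
    s=sense(); q=s["tcp_rot"]; p=np.array(s["eef_pos"]); A=R.from_quat(np.r_[q[1:],q[0]])
    if start: p=np.array(start[0]); A=yawR(start[1])
    W=[];D=[];Hn=[]
    for xyz,yaw,hand,n in wps:
        for i in range(n):
            rv=(A.inv()*yawR(yaw)).as_rotvec()/(n-i); dp=A.inv().apply(np.array(xyz)-p)/(n-i)
            rv=np.round(rv,3)+0.; dp=np.round(dp,prec)+0.
            p=p+A.apply(dp); A=A*R.from_rotvec(rv)
            W.append(rv.tolist());D.append(dp.tolist());Hn.append(hand)
    for k in range(0,len(W),10): print('{"delta_rot":',W[k:k+10],',\n"delta_pos":',D[k:k+10],',\n"hand":',Hn[k:k+10],'}')
def st():
    s=sense(); q=s["tcp_rot"]; x=R.from_quat(np.r_[q[1:],q[0]]).as_matrix()
    print(round(s["time"],1),np.round(s["eef_pos"],4),"yaw",round(np.degrees(np.arctan2(x[1,0],x[0,0])),1),"tilt",np.round(x[:2,2],3),"F",np.round(s["contact_force"],1),"gap",round(s["finger_gap"],4),"g",round(s["grasp_force"],1))
E
cat > meas.py <<'E'
from h import *
def K(n): return cv2.getStructuringElement(cv2.MORPH_ELLIPSE,(n,n))
def masks(im):
    hsv=cv2.cvtColor(cv2.resize(im,None,fx=4,fy=4,interpolation=cv2.INTER_CUBIC),cv2.COLOR_RGB2HSV); H,S,V=[hsv[...,i].astype(int) for i in range(3)]
    f=lambda m,o,c=1: cv2.morphologyEx(cv2.morphologyEx(m.astype(np.uint8),cv2.MORPH_CLOSE,K(c)),cv2.MORPH_OPEN,K(o))
    return dict(white=f((S<75)&(V>165),5),mug=f((S<75)&(V>120),41,25),oak=f((V>172)&(H>8)&(H<32)&(S>50),15,9),
      dark=f((S<100)&(V<125),15,25),tray=f(((V>160)&(H>8)&(H<32))|((S<50)&(V>90)),25,9),gray=f((S<80)&((V>110)|(V<70)),25,15))
def find(m,px,z,n="top"):
    c=blob(m,(px[0]*4+1.5,px[1]*4+1.5)); c=((c-1.5)/4).astype(np.float32); return c,rect(n,c,z)
E
python3 - <<'E'
from meas import *
im=vision.get_image("top"); M=masks(im)
for k,m,p,z in [("lid","oak",(328,226),.010),("ear","white",(270,227),.012),("sr","dark",(150,253),.009),("lr","dark",(391,256),.010),("coas","oak",(384,177),.008),("tray","tray",(285,152),.0055),("pad","gray",(179,190),.005),("candle","oak",(443,195),.07),("pb","gray",(108,195),.01),("mug","mug",(218,225),.08)]:
    c,r=find(M[k and m],p,z); print(k,r)
# mug axis: rim ring by Hough, handle tip
g=cv2.resize(im[195:260,185:260],None,fx=8,fy=8,interpolation=cv2.INTER_CUBIC)
h=cv2.HoughCircles(cv2.cvtColor(g,cv2.COLOR_RGB2GRAY),cv2.HOUGH_GRADIENT,1,20,param1=100,param2=20,minRadius=80,maxRadius=115)
for u,v,r in h[0][:4]:
    px=np.array([u,v])/8-0.44+[185,195]; print("circ",px,r/8,ray("top",px,.09))
c,_=find(M["white"],(211,225),.05); m=c[:,0]; tip=m[np.argmax(m[:,1])]; print("tip",tip,[ray("top",tip,z).round(4) for z in(.02,.045,.07)])
# scene cross-check of mug bottom and earbuds
for P in [(.4496,.0117,.012)]: print(proj("scene",[P]))
E
```

```text
lid [ 469.3 -144.5   72.1   71.9  -44.8]
ear [449.7  11.7  62.3  48.4  11.3]
sr [377.4 340.3 128.2  33.9  89.4]
lr [ 390.2 -313.2  169.1   43.7  -81.7]
coas [ 593.  -299.3  117.4  115.1  -89.6]
tray [660.4 -25.  219.5 158.  -82.7]
pad [579.  266.5 104.  102.5   2. ]
candle [ 532.5 -436.8   82.8   79.7  -70.9]
pb [534.  457.1  91.6  60.9 -10.7]
mug [448.6 140.4  76.4  66.4  64.1]
circ [217.87250137 223.62249947] 13.05 [[0.44972487 0.14301763]]
tip [227.875 249.125] [array([[0.3889, 0.124 ]]), array([[0.3878, 0.1212]]), array([[0.3867, 0.1184]])]
[[290.51189767 214.56983734]]
```

```bash
python3 - <<'E'
from h import *
plan([((.45,-.35,.2),19,.093,9),((.449,.142,.15),19,.093,11)])
E
```

```text
{"delta_rot": [[0.0, 0.0, -0.003], [0.0, 0.0, -0.003], [0.0, 0.0, -0.003], [0.0, 0.0, -0.003], [0.0, 0.0, -0.003], [0.0, 0.0, -0.002], [-0.001, 0.0, -0.003], [0.0, 0.0, -0.002], [-0.001, 0.0, -0.003], [0.0, 0.0, 0.0]] ,
"delta_pos": [[0.036, -0.02, 0.002], [0.036, -0.02, 0.002], [0.036, -0.02, 0.002], [0.036, -0.02, 0.002], [0.036, -0.019, 0.002], [0.036, -0.019, 0.002], [0.036, -0.019, 0.002], [0.037, -0.02, 0.002], [0.036, -0.019, 0.002], [0.015, -0.042, 0.005]] ,
"hand": [0.093, 0.093, 0.093, 0.093, 0.093, 0.093, 0.093, 0.093, 0.093, 0.093] }
{"delta_rot": [[0.0, 0.0, 0.0], [0.0, 0.0, 0.0], [0.0, 0.0, 0.0], [0.0, 0.0, 0.0], [0.0, 0.0, 0.0], [0.0, 0.0, 0.0], [0.0, 0.0, 0.0], [0.0, 0.0, 0.0], [0.0, 0.0, 0.0], [0.0, 0.0, 0.0]] ,
"delta_pos": [[0.014, -0.042, 0.004], [0.015, -0.042, 0.005], [0.014, -0.042, 0.004], [0.015, -0.043, 0.005], [0.014, -0.042, 0.004], [0.015, -0.043, 0.005], [0.014, -0.042, 0.004], [0.015, -0.043, 0.005], [0.014, -0.042, 0.004], [0.015, -0.043, 0.005]] ,
"hand": [0.093, 0.093, 0.093, 0.093, 0.093, 0.093, 0.093, 0.093, 0.093, 0.093] }
```

Call:
send_rows(delta_rot=[[0,0,-0.003],[0,0,-0.003],[0,0,-0.003],[0,0,-0.003],[0,0,-0.003],[0,0,-0.002],[0,0,-0.003],[0,0,-0.002],[-0.001,0,-0.003],[0,0,0]], delta_pos=[[0.036,-0.02,0.002],[0.036,-0.02,0.002],[0.036,-0.02,0.002],[0.036,-0.02,0.002],[0.036,-0.019,0.002],[0.036,-0.019,0.002],[0.036,-0.019,0.002],[0.037,-0.02,0.002],[0.036,-0.019,0.002],[0.015,-0.042,0.005]], hand=[0.093,0.093,0.093,0.093,0.093,0.093,0.093,0.093,0.093,0.093])

```text
time: 1.2
eef_pos: [0.4545, -0.3054, 0.1956]
tcp_rot: [0.002, 0.986, 0.166, 0.002]
contact_force: [1.4, 1.2, 0.3]
finger_gap: 0.0931
grasp_force: 0.0
```

Call:
send_rows(delta_rot=[[0,0,0],[0,0,0],[0,0,0],[0,0,0],[0,0,0],[0,0,0],[0,0,0],[0,0,0],[0,0,0],[0,0,0]], delta_pos=[[0.014,-0.042,0.004],[0.015,-0.042,0.005],[0.014,-0.042,0.004],[0.015,-0.043,0.005],[0.014,-0.042,0.004],[0.015,-0.043,0.005],[0.014,-0.042,0.004],[0.015,-0.043,0.005],[0.014,-0.042,0.004],[0.015,-0.043,0.005]], hand=[0.093,0.093,0.093,0.093,0.093,0.093,0.093,0.093,0.093,0.093])

```text
time: 2.2
eef_pos: [0.4493, 0.1436, 0.1502]
tcp_rot: [0.001, 0.986, 0.165, 0.0]
contact_force: [1.6, -0.7, -0.4]
finger_gap: 0.093
grasp_force: 0.0
```

```bash
python3 - <<'E'
from h import *
st()
im=vision.get_image("scene"); cv2.imwrite("pics/s1.png",cv2.resize(im[90:300,200:480],None,fx=2.5,fy=2.5)[:,:,::-1])
st()
plan([((.449,.142,.15),19,.093,1),((.449,.142,.033),19,.093,4),((.449,.142,.033),19,.05,5)])
E
```

```text
2.2 [0.4493 0.1436 0.1502] yaw 19.0 tilt [ 0.001 -0.001] F [ 1.6 -0.7 -0.4] gap 0.093 g 0.0
2.2 [0.4483 0.1543 0.1498] yaw 19.8 tilt [0.001 0.007] F [0.4 5.3 0.4] gap 0.0926 g 0.0
{"delta_rot": [[-0.006, -0.003, 0.014], [0.0, 0.0, 0.0], [0.0, 0.0, 0.0], [0.0, 0.0, 0.0], [0.0, 0.0, 0.0], [0.0, 0.0, 0.0], [0.0, 0.0, 0.0], [0.0, 0.0, 0.0], [0.0, 0.0, 0.0], [0.0, 0.0, 0.0]] ,
"delta_pos": [[-0.004, 0.012, 0.0], [0.0, 0.0, 0.029], [0.0, 0.0, 0.029], [0.0, 0.0, 0.029], [0.0, 0.0, 0.03], [0.0, 0.0, 0.0], [0.0, 0.0, 0.0], [0.0, 0.0, 0.0], [0.0, 0.0, 0.0], [0.0, 0.0, 0.0]] ,
"hand": [0.093, 0.093, 0.093, 0.093, 0.093, 0.05, 0.05, 0.05, 0.05, 0.05] }
```

View pics/s1.png

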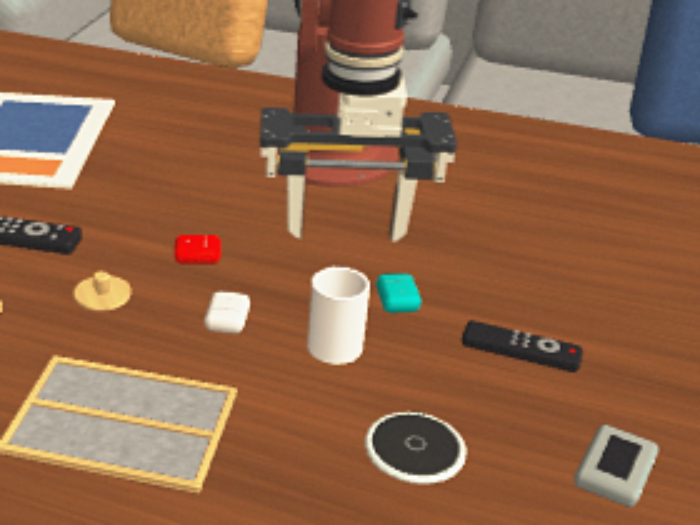

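The scene shows the gripper above and visually behind the mug, with nothing disturbed. The arm overshoots on abrupt stops, so I'll plan from the commanded pose with eased speed.

```bash
cat >> h.py <<'E'
import json
def go(wps,start=None,prec=4):
    "like plan, from the stored commanded pose, eased; stores the end pose"
    p,yw=start or json.load(open("cmd.json")); p=np.array(p); k=0
    W=[];D=[];Hn=[]
    for xyz,yaw,hand,n in wps:
        xyz=np.array(xyz); p0=p.copy(); y0=yw; dy=(yaw-y0+180)%360-180
        for i in range(1,n+1):
            s=np.sin(np.pi/2*i/n)**2
            rv=np.round(-np.radians(y0+dy*s-yw),3)+0.; A=yawR(yw)
            dp=np.round(A.inv().apply(p0+(xyz-p0)*s-p),prec)+0.
            p=p+A.apply(dp); yw=yw-np.degrees(rv)
            W.append([0,0,float(rv)]);D.append(dp.tolist());Hn.append(hand)
    json.dump([p.tolist(),yw],open("cmd.json","w")); print(len(W),np.round(p,4),round(yw,2),"max",np.abs(D).max(),np.abs(W).max())
    for k in range(0,len(W),10): print('R',W[k:k+10],'\nP',D[k:k+10],'\nH',Hn[k:k+10])
E
python3 - <<'E'
from h import *
go([((.449,.142,.15),19,.093,2),((.449,.142,.033),19,.093,8)],([.449,.142,.15],19))
E
```

```text
10 [0.449 0.142 0.033] 19.0 max 0.0224 0.0
R [[0, 0, 0.0], [0, 0, 0.0], [0, 0, 0.0], [0, 0, 0.0], [0, 0, 0.0], [0, 0, 0.0], [0, 0, 0.0], [0, 0, 0.0], [0, 0, 0.0], [0, 0, 0.0]] 
P [[0.0, 0.0, 0.0], [0.0, 0.0, 0.0], [0.0, 0.0, 0.0045], [0.0, 0.0, 0.0126], [0.0, 0.0, 0.019], [0.0, 0.0, 0.0224], [0.0, 0.0, 0.0224], [0.0, 0.0, 0.019], [0.0, 0.0, 0.0126], [0.0, 0.0, 0.0045]] 
H [0.093, 0.093, 0.093, 0.093, 0.093, 0.093, 0.093, 0.093, 0.093, 0.093]
```

Call:
send_rows(delta_rot=[[0,0,0],[0,0,0],[0,0,0],[0,0,0],[0,0,0],[0,0,0],[0,0,0],[0,0,0],[0,0,0],[0,0,0]], delta_pos=[[0,0,0],[0,0,0],[0,0,0],[0,0,0],[0,0,0.005],[0,0,0.013],[0,0,0.019],[0,0,0.022],[0,0,0.022],[0,0,0.019]], hand=[0.093,0.093,0.093,0.093,0.093,0.093,0.093,0.093,0.093,0.093])

```text
time: 3.25
eef_pos: [0.4493, 0.1411, 0.0491]
tcp_rot: [0.001, 0.986, 0.164, -0.0]
contact_force: [-0.2, 0.2, 0.7]
finger_gap: 0.0929
grasp_force: 0.0
```

Call:
send_rows(delta_rot=[[0,0,0],[0,0,0],[0,0,0],[0,0,0],[0,0,0],[0,0,0],[0,0,0],[0,0,0]], delta_pos=[[0,0,0.012],[0,0,0.005],[0,0,0],[0,0,0],[0,0,0],[0,0,0],[0,0,0],[0,0,0]], hand=[0.093,0.093,0.05,0.05,0.05,0.05,0.05,0.05])

```text
time: 4.05
eef_pos: [0.4498, 0.1421, 0.0338]
tcp_rot: [0.0, 0.986, 0.165, 0.001]
contact_force: [0.1, -0.5, 4.0]
finger_gap: 0.0618
grasp_force: 29.8
```

```bash
python3 - <<'E'
from h import *
st()
go([((.449,.142,.033),19,.05,1),((.449,.142,.13),19,.05,7),((.52,-.08,.13),19,.05,10),((.593,-.299,.075),19,.05,12)])
E
```

```text
4.0 [0.4498 0.1421 0.0338] yaw 19.0 tilt [ 0.001 -0.   ] F [ 0.1 -0.5  4. ] gap 0.0618 g 29.8
30 [ 0.593 -0.299  0.075] 19.0 max 0.036 0.0
R [[0, 0, 0.0], [0, 0, 0.0], [0, 0, 0.0], [0, 0, 0.0], [0, 0, 0.0], [0, 0, 0.0], [0, 0, 0.0], [0, 0, 0.0], [0, 0, 0.0], [0, 0, 0.0]] 
P [[0.0, 0.0, 0.0], [0.0, 0.0, -0.0048], [0.0, 0.0, -0.0135], [0.0, 0.0, -0.0194], [0.0, 0.0, -0.0216], [0.0, 0.0, -0.0194], [0.0, 0.0, -0.0135], [0.0, 0.0, -0.0048], [-0.0001, 0.0057, 0.0], [-0.0004, 0.0166, 0.0]] 
H [0.05, 0.05, 0.05, 0.05, 0.05, 0.05, 0.05, 0.05, 0.05, 0.05]
R [[0, 0, 0.0], [0, 0, 0.0], [0, 0, 0.0], [0, 0, 0.0], [0, 0, 0.0], [0, 0, 0.0], [0, 0, 0.0], [0, 0, 0.0], [0, 0, 0.0], [0, 0, 0.0]] 
P [[-0.0006, 0.0257, 0.0], [-0.0007, 0.0325, 0.0], [-0.0008, 0.036, 0.0], [-0.0008, 0.036, 0.0], [-0.0007, 0.0325, 0.0], [-0.0006, 0.0258, 0.0], [-0.0003, 0.0165, 0.0], [-0.0001, 0.0057, 0.0], [0.0, 0.0039, 0.0009], [-0.0002, 0.0116, 0.0028]] 
H [0.05, 0.05, 0.05, 0.05, 0.05, 0.05, 0.05, 0.05, 0.05, 0.05]
R [[0, 0, 0.0], [0, 0, 0.0], [0, 0, 0.0], [0, 0, 0.0], [0, 0, 0.0], [0, 0, 0.0], [0, 0, 0.0], [0, 0, 0.0], [0, 0, 0.0], [0, 0, 0.0]] 
P [[-0.0001, 0.0183, 0.0044], [-0.0003, 0.0239, 0.0056], [-0.0003, 0.0279, 0.0067], [-0.0003, 0.0298, 0.0071], [-0.0003, 0.0299, 0.0071], [-0.0002, 0.0278, 0.0067], [-0.0003, 0.0239, 0.0056], [-0.0002, 0.0184, 0.0044], [-0.0001, 0.0115, 0.0028], [0.0, 0.004, 0.0009]] 
H [0.05, 0.05, 0.05, 0.05, 0.05, 0.05, 0.05, 0.05, 0.05, 0.05]
```

Call:
send_rows(delta_rot=[[0,0,0],[0,0,0],[0,0,0],[0,0,0],[0,0,0],[0,0,0],[0,0,0],[0,0,0],[0,0,0],[0,0,0]], delta_pos=[[0,0,0],[0,0,-0.005],[0,0,-0.013],[0,0,-0.019],[0,0,-0.022],[0,0,-0.02],[0,0,-0.013],[0,0,-0.005],[0,0.006,0],[0,0.017,0]], hand=[0.05,0.05,0.05,0.05,0.05,0.05,0.05,0.05,0.05,0.05])

```text
time: 5.05
eef_pos: [0.4559, 0.1211, 0.1296]
tcp_rot: [0.0, 0.986, 0.167, -0.001]
contact_force: [-0.1, 0.2, -1.2]
finger_gap: 0.0619
grasp_force: 29.8
```

Call:
send_rows(delta_rot=[[0,0,0],[0,0,0],[0,0,0],[0,0,0],[0,0,0],[0,0,0],[0,0,0],[0,0,0],[0,0,0],[0,0,0]], delta_pos=[[-0.001,0.026,0],[-0.001,0.032,0],[-0.001,0.036,0],[-0.001,0.036,0],[-0.001,0.033,0],[0,0.025,0],[0,0.016,0],[0,0.006,0],[0,0.004,0.001],[0,0.012,0.003]], hand=[0.05,0.05,0.05,0.05,0.05,0.05,0.05,0.05,0.05,0.05])

```text
time: 6.05
eef_pos: [0.5255, -0.0924, 0.1263]
tcp_rot: [-0.001, 0.986, 0.167, -0.0]
contact_force: [-0.3, 0.6, -2.0]
finger_gap: 0.0621
grasp_force: 29.8
```

Call:
send_rows(delta_rot=[[0,0,0],[0,0,0],[0,0,0],[0,0,0],[0,0,0],[0,0,0],[0,0,0],[0,0,0],[0,0,0],[0,0,0]], delta_pos=[[0,0.018,0.004],[0,0.024,0.006],[-0.001,0.028,0.007],[0,0.03,0.007],[0,0.029,0.007],[-0.001,0.028,0.007],[0,0.024,0.006],[0,0.018,0.004],[0,0.012,0.003],[0,0.004,0]], hand=[0.05,0.05,0.05,0.05,0.05,0.05,0.05,0.05,0.05,0.05])

```text
time: 7.05
eef_pos: [0.5934, -0.3011, 0.0746]
tcp_rot: [0.001, 0.986, 0.164, -0.001]
contact_force: [-0.0, -0.9, -1.7]
finger_gap: 0.0623
grasp_force: 29.8
```

```bash
sed -i 's/start=None,prec=4/start=None,prec=3/' h.py; python3 - <<'E'
from h import *
st()
im=vision.get_image("top"); 
for i in range(3): vision.get_image("scene")
st()
a=cv2.resize(im[120:260,310:480],None,fx=3.5,fy=3.5)
cv2.imwrite("pics/t2.png",a[:,:,::-1])
E
```

```text
7.0 [ 0.5934 -0.3011  0.0746] yaw 18.9 tilt [-0.001 -0.001] F [-0.  -0.9 -1.7] gap 0.0623 g 29.8
7.2 [ 0.5941 -0.2976  0.0758] yaw 19.1 tilt [0. 0.] F [ 0.4  1.4 -1.5] gap 0.0619 g 29.8
```

View pics/t2.png

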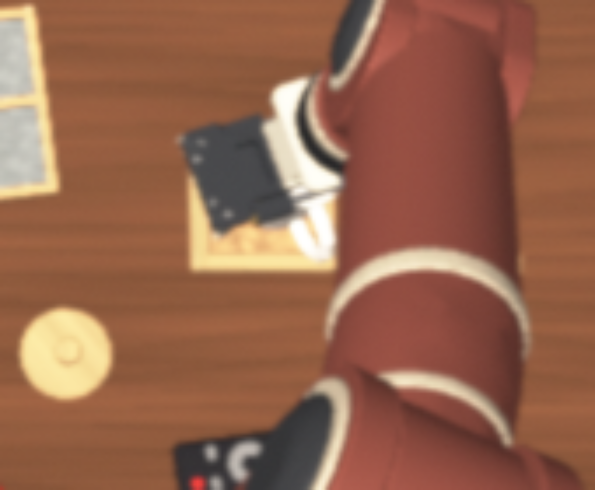

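The top view shows the mug held over the coaster, the arm covering part of it. I'll lower it 32 mm.

Call:
send_rows(delta_rot=[[0,0,0],[0,0,0],[0,0,0],[0,0,0],[0,0,0],[0,0,0],[0,0,0],[0,0,0],[0,0,0],[0,0,0]], delta_pos=[[0,0,0.003],[0,0,0.006],[0,0,0.007],[0,0,0.006],[0,0,0.004],[0,0,0.003],[0,0,0.001],[0,0,0.001],[0,0,0],[0,0,0]], hand=[0.05,0.05,0.05,0.05,0.05,0.05,0.05,0.05,0.05,0.05])

```text
time: 8.25
eef_pos: [0.5941, -0.2992, 0.0449]
tcp_rot: [0.001, 0.986, 0.165, 0.0]
contact_force: [-0.9, -0.3, -1.9]
finger_gap: 0.0619
grasp_force: 29.8
```

Call:
send_rows(delta_rot=[[0,0,0],[0,0,0],[0,0,0],[0,0,0]], delta_pos=[[0,0,0.0005],[0,0,0.0005],[0,0,0.0005],[0,0,0]], hand=[0.05,0.05,0.05,0.05])

```text
time: 8.65
eef_pos: [0.594, -0.2992, 0.0439]
tcp_rot: [0.001, 0.986, 0.165, 0.0]
contact_force: [-1.2, 0.1, 2.5]
finger_gap: 0.0617
grasp_force: 29.8
```

```bash
python3 - <<'E'
from h import *
go([((.593,-.299,.0425),19,.093,4),((.593,-.299,.15),19,.093,7),((.469,-.1445,.10),19,.093,9)],([.593,-.299,.0425],19))
E
```

```text
20 [ 0.4691 -0.1449  0.1005] 19.0 max 0.032 0.0
R [[0, 0, 0.0], [0, 0, 0.0], [0, 0, 0.0], [0, 0, 0.0], [0, 0, 0.0], [0, 0, 0.0], [0, 0, 0.0], [0, 0, 0.0], [0, 0, 0.0], [0, 0, 0.0]] 
P [[0.0, 0.0, 0.0], [0.0, 0.0, 0.0], [0.0, 0.0, 0.0], [0.0, 0.0, 0.0], [0.0, 0.0, -0.005], [0.0, 0.0, -0.015], [0.0, 0.0, -0.022], [0.0, 0.0, -0.024], [0.0, 0.0, -0.021], [0.0, 0.0, -0.015]] 
H [0.093, 0.093, 0.093, 0.093, 0.093, 0.093, 0.093, 0.093, 0.093, 0.093]
R [[0, 0, 0.0], [0, 0, 0.0], [0, 0, 0.0], [0, 0, 0.0], [0, 0, 0.0], [0, 0, 0.0], [0, 0, 0.0], [0, 0, 0.0], [0, 0, 0.0], [0, 0, 0.0]] 
P [[0.0, 0.0, -0.006], [-0.002, -0.006, 0.002], [-0.006, -0.016, 0.004], [-0.009, -0.025, 0.007], [-0.011, -0.03, 0.008], [-0.011, -0.032, 0.009], [-0.011, -0.031, 0.008], [-0.009, -0.025, 0.007], [-0.006, -0.016, 0.004], [-0.002, -0.005, 0.001]] 
H [0.093, 0.093, 0.093, 0.093, 0.093, 0.093, 0.093, 0.093, 0.093, 0.093]
```

Call:
send_rows(delta_rot=[[0,0,0],[0,0,0],[0,0,0],[0,0,0],[0,0,0],[0,0,0],[0,0,0],[0,0,0],[0,0,0],[0,0,0]], delta_pos=[[0,0,0],[0,0,0],[0,0,0],[0,0,0],[0,0,-0.005],[0,0,-0.015],[0,0,-0.022],[0,0,-0.024],[0,0,-0.021],[0,0,-0.015]], hand=[0.093,0.093,0.093,0.093,0.093,0.093,0.093,0.093,0.093,0.093])

```text
time: 9.65
eef_pos: [0.595, -0.2995, 0.1486]
tcp_rot: [0.002, 0.986, 0.165, 0.002]
contact_force: [0.9, 0.0, -0.5]
finger_gap: 0.0928
grasp_force: 0.0
```

Call:
send_rows(delta_rot=[[0,0,0],[0,0,0],[0,0,0],[0,0,0],[0,0,0],[0,0,0],[0,0,0],[0,0,0],[0,0,0],[0,0,0]], delta_pos=[[0,0,-0.006],[-0.002,-0.006,0.002],[-0.006,-0.016,0.004],[-0.009,-0.025,0.007],[-0.011,-0.03,0.008],[-0.011,-0.032,0.009],[-0.011,-0.031,0.008],[-0.009,-0.025,0.007],[-0.006,-0.016,0.004],[-0.002,-0.005,0.001]], hand=[0.093,0.093,0.093,0.093,0.093,0.093,0.093,0.093,0.093,0.093])

```text
time: 10.65
eef_pos: [0.4673, -0.1426, 0.1]
tcp_rot: [-0.001, 0.986, 0.166, -0.002]
contact_force: [-0.4, -0.0, -0.9]
finger_gap: 0.093
grasp_force: 0.0
```

```bash
python3 - <<'E'
from meas import *
for i in range(3): sc=vision.get_image("scene")
im=vision.get_image("top")
st()
m=cv2.resize(im[135:215,340:430],None,fx=6,fy=6,interpolation=cv2.INTER_CUBIC)
cv2.imwrite("pics/t3.png",np.hstack([m[:,:,::-1],cv2.resize(sc[170:250,110:160],None,fx=5,fy=6)[:,:,::-1]]))
h=cv2.HoughCircles(cv2.cvtColor(m,cv2.COLOR_RGB2GRAY),cv2.HOUGH_GRADIENT,1,20,param1=100,param2=15,minRadius=68,maxRadius=92)
for u,v,r in ([] if h is None else h[0][:4]):
    px=np.array([u,v])/6-0.42+[340,135]; print("circ",px,r/6,ray("top",px,.10))
go([((.469,-.1445,.016),19,.05,8),((.469,-.1445,.016),19,.01,2)])
E
```

```text
10.8 [ 0.4707 -0.1459  0.1011] yaw 19.0 tilt [ 0.001 -0.002] F [-0.2 -0.3  0.5] gap 0.0929 g 0.0
circ [391.99666977 168.66333389] 13.366666 [[ 0.59399374 -0.29735299]]
10 [ 0.4691 -0.1449  0.0165] 19.0 max 0.016 0.0
R [[0, 0, 0.0], [0, 0, 0.0], [0, 0, 0.0], [0, 0, 0.0], [0, 0, 0.0], [0, 0, 0.0], [0, 0, 0.0], [0, 0, 0.0], [0, 0, 0.0], [0, 0, 0.0]] 
P [[0.0, 0.0, 0.003], [0.0, 0.0, 0.009], [0.0, 0.0, 0.014], [0.0, 0.0, 0.016], [0.0, 0.0, 0.016], [0.0, 0.0, 0.014], [0.0, 0.0, 0.009], [0.0, 0.0, 0.003], [0.0, 0.0, 0.0], [0.0, 0.0, 0.0]] 
H [0.05, 0.05, 0.05, 0.05, 0.05, 0.05, 0.05, 0.05, 0.01, 0.01]
```

View pics/t3.png

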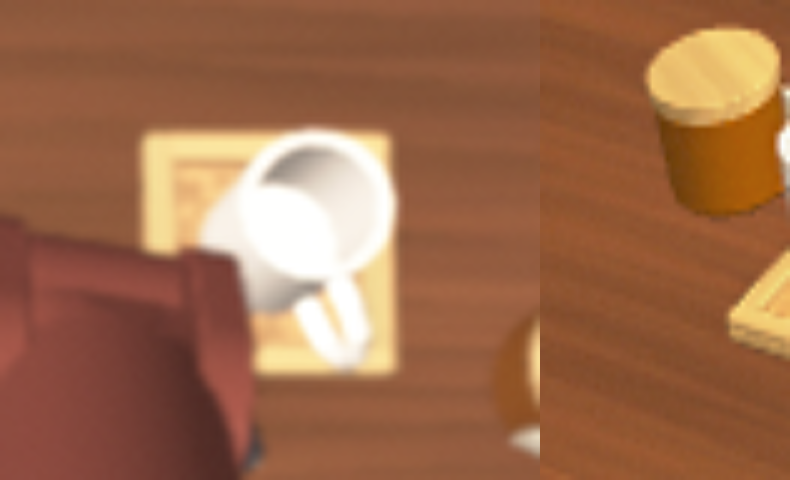

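The mug stands upright in the recess; its mouth is centred near top px (392,169), i.e. (0.594, -0.298). Next: grip the lid's knob.

Call:
send_rows(delta_rot=[[0,0,0],[0,0,0],[0,0,0],[0,0,0],[0,0,0],[0,0,0],[0,0,0],[0,0,0],[0,0,0],[0,0,0]], delta_pos=[[0,0,0.003],[0,0,0.009],[0,0,0.014],[0,0,0.016],[0,0,0.016],[0,0,0.014],[0,0,0.009],[0,0,0.003],[0,0,0],[0,0,0]], hand=[0.05,0.05,0.05,0.05,0.05,0.05,0.05,0.05,0.05,0.05])

```text
time: 11.85
eef_pos: [0.4704, -0.1453, 0.0173]
tcp_rot: [0.001, 0.986, 0.165, 0.001]
contact_force: [0.4, 0.8, 0.5]
finger_gap: 0.0503
grasp_force: 0.0
```

Call:
send_rows(delta_rot=[[0,0,0],[0,0,0],[0,0,0],[0,0,0],[0,0,0]], delta_pos=[[0,0,0],[0,0,0],[0,0,0],[0,0,0],[0,0,0]], hand=[0.01,0.01,0.01,0.01,0.01])

```text
time: 12.35
eef_pos: [0.4701, -0.1452, 0.0172]
tcp_rot: [0.001, 0.986, 0.165, 0.0]
contact_force: [0.2, 0.0, 0.7]
finger_gap: 0.0188
grasp_force: 30.0
```

```bash
python3 - <<'E'
from h import *
st(); print(ray("top",(329,219.4),.037))
go([((.469,-.1445,.0165),19,.01,1),((.469,-.1445,.15),19,.01,9),((.594,-.298,.15),19,.01,10),((.594,-.298,.125),19,.01,6),((.594,-.298,.125),19,.01,4)])
E
```

```text
12.3 [ 0.4701 -0.1452  0.0172] yaw 19.0 tilt [ 0.001 -0.001] F [0.2 0.  0.7] gap 0.0188 g 30.0
[[ 0.4694681  -0.14353753]]
30 [ 0.5936 -0.2977  0.1255] 19.0 max 0.029 0.0
R [[0, 0, 0.0], [0, 0, 0.0], [0, 0, 0.0], [0, 0, 0.0], [0, 0, 0.0], [0, 0, 0.0], [0, 0, 0.0], [0, 0, 0.0], [0, 0, 0.0], [0, 0, 0.0]] 
P [[0.0, 0.0, 0.0], [0.0, 0.0, -0.004], [0.0, 0.0, -0.012], [0.0, 0.0, -0.017], [0.0, 0.0, -0.022], [0.0, 0.0, -0.023], [0.0, 0.0, -0.022], [0.0, 0.0, -0.018], [0.0, 0.0, -0.011], [0.0, 0.0, -0.005]] 
H [0.01, 0.01, 0.01, 0.01, 0.01, 0.01, 0.01, 0.01, 0.01, 0.01]
R [[0, 0, 0.0], [0, 0, 0.0], [0, 0, 0.0], [0, 0, 0.0], [0, 0, 0.0], [0, 0, 0.0], [0, 0, 0.0], [0, 0, 0.0], [0, 0, 0.0], [0, 0, 0.0]] 
P [[0.002, 0.005, 0.0], [0.005, 0.013, 0.0], [0.007, 0.02, 0.0], [0.01, 0.026, 0.0], [0.01, 0.029, 0.0], [0.011, 0.028, 0.0], [0.009, 0.026, 0.0], [0.008, 0.021, 0.0], [0.005, 0.013, 0.0], [0.001, 0.004, 0.0]] 
H [0.01, 0.01, 0.01, 0.01, 0.01, 0.01, 0.01, 0.01, 0.01, 0.01]
R [[0, 0, 0.0], [0, 0, 0.0], [0, 0, 0.0], [0, 0, 0.0], [0, 0, 0.0], [0, 0, 0.0], [0, 0, 0.0], [0, 0, 0.0], [0, 0, 0.0], [0, 0, 0.0]] 
P [[0.0, 0.0, 0.002], [0.0, 0.0, 0.004], [0.0, 0.0, 0.007], [0.0, 0.0, 0.006], [0.0, 0.0, 0.005], [0.0, 0.0, 0.001], [0.0, 0.0, 0.0], [0.0, 0.0, 0.0], [0.0, 0.0, 0.0], [0.0, 0.0, 0.0]] 
H [0.01, 0.01, 0.01, 0.01, 0.01, 0.01, 0.01, 0.01, 0.01, 0.01]
```

Call:
send_rows(delta_rot=[[0,0,0],[0,0,0],[0,0,0],[0,0,0],[0,0,0],[0,0,0],[0,0,0],[0,0,0],[0,0,0],[0,0,0]], delta_pos=[[0,0,0],[0,0,-0.004],[0,0,-0.012],[0,0,-0.017],[0,0,-0.022],[0,0,-0.023],[0,0,-0.022],[0,0,-0.018],[0,0,-0.011],[0,0,-0.005]], hand=[0.01,0.01,0.01,0.01,0.01,0.01,0.01,0.01,0.01,0.01])

```text
time: 13.35
eef_pos: [0.4704, -0.1451, 0.1524]
tcp_rot: [0.001, 0.986, 0.165, 0.001]
contact_force: [-0.6, -0.5, -0.1]
finger_gap: 0.0184
grasp_force: 30.0
```

Call:
send_rows(delta_rot=[[0,0,0],[0,0,0],[0,0,0],[0,0,0],[0,0,0],[0,0,0],[0,0,0],[0,0,0],[0,0,0],[0,0,0]], delta_pos=[[0.002,0.005,0],[0.005,0.013,0],[0.007,0.02,0],[0.01,0.026,0],[0.01,0.029,0],[0.011,0.028,0],[0.009,0.026,0],[0.008,0.021,0],[0.005,0.013,0],[0.001,0.004,0]], hand=[0.01,0.01,0.01,0.01,0.01,0.01,0.01,0.01,0.01,0.01])

```text
time: 14.35
eef_pos: [0.5943, -0.2995, 0.1491]
tcp_rot: [0.0, 0.986, 0.164, -0.001]
contact_force: [0.3, 0.1, -0.7]
finger_gap: 0.0191
grasp_force: 30.0
```

Call:
send_rows(delta_rot=[[0,0,0],[0,0,0],[0,0,0],[0,0,0],[0,0,0],[0,0,0],[0,0,0],[0,0,0],[0,0,0],[0,0,0]], delta_pos=[[0,0,0.002],[0,0,0.004],[0,0,0.007],[0,0,0.006],[0,0,0.005],[0,0,0.001],[0,0,0],[0,0,0],[0,0,0],[0,0,0]], hand=[0.01,0.01,0.01,0.01,0.01,0.01,0.01,0.01,0.01,0.01])

```text
time: 15.35
eef_pos: [0.5947, -0.2979, 0.1264]
tcp_rot: [0.001, 0.986, 0.165, 0.0]
contact_force: [0.4, -0.3, -0.6]
finger_gap: 0.019
grasp_force: 30.0
```

```bash
python3 - <<'E'
from h import *
sc=vision.get_image("scene"); st()
a=cv2.resize(sc[110:250,110:250],None,fx=4,fy=4,interpolation=cv2.INTER_CUBIC); cv2.imwrite("pics/s4.png",a[:,:,::-1])
E
```

```text
15.4 [ 0.5946 -0.2978  0.1264] yaw 19.0 tilt [ 0.001 -0.001] F [ 0.6 -0.5 -0.3] gap 0.0191 g 30.0
```

View pics/s4.png

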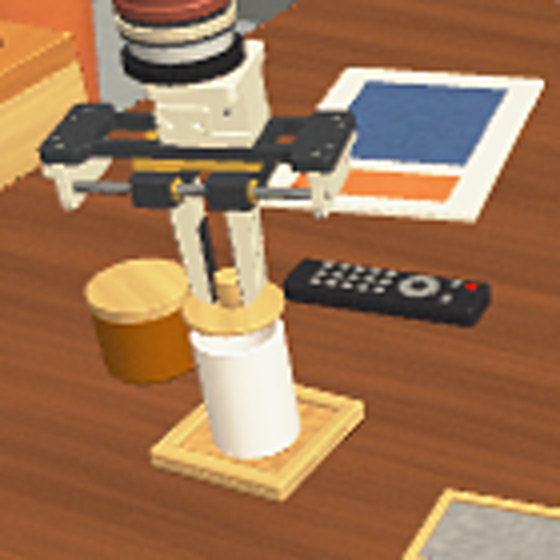

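The lid hangs just over the mug mouth at crop px (235,305), aligned with the mug (239,345). I'll lower it.

Call:
send_rows(delta_rot=[[0,0,0],[0,0,0],[0,0,0],[0,0,0],[0,0,0],[0,0,0],[0,0,0],[0,0,0],[0,0,0]], delta_pos=[[0,0,0.002],[0,0,0.003],[0,0,0.003],[0,0,0.002],[0,0,0.002],[0,0,0.001],[0,0,0.001],[0,0,0.001],[0,0,0]], hand=[0.01,0.01,0.01,0.01,0.01,0.01,0.01,0.01,0.01])

```text
time: 16.3
eef_pos: [0.5945, -0.2977, 0.111]
tcp_rot: [0.0, 0.986, 0.165, -0.0]
contact_force: [-0.4, -0.1, -0.6]
finger_gap: 0.0188
grasp_force: 30.0
```

Call:
send_rows(delta_rot=[[0,0,0],[0,0,0],[0,0,0]], delta_pos=[[0,0,0.0005],[0,0,0.0005],[0,0,0]], hand=[0.01,0.01,0.01])

```text
time: 16.6
eef_pos: [0.5946, -0.2978, 0.1103]
tcp_rot: [0.001, 0.986, 0.165, 0.0]
contact_force: [-0.5, -0.3, 0.3]
finger_gap: 0.0188
grasp_force: 30.0
```

Call:
send_rows(delta_rot=[[0,0,0],[0,0,0]], delta_pos=[[0,0,0.0005],[0,0,0]], hand=[0.01,0.01])

```text
time: 16.8
eef_pos: [0.5947, -0.2978, 0.1102]
tcp_rot: [0.001, 0.986, 0.165, 0.0]
contact_force: [-0.5, 1.0, 3.8]
finger_gap: 0.0187
grasp_force: 30.0
```

```bash
python3 - <<'E'
from h import *
go([((.5936,-.2977,.109),19,.05,4),((.5936,-.2977,.17),19,.05,6),((.52,-.14,.17),-10,.093,9),((.4497,.0117,.1),-79,.093,11)],([.5936,-.2977,.109],19))
E
```

```text
30 [0.4492 0.0116 0.1   ] -78.98 max 0.028 0.171
R [[0, 0, 0.0], [0, 0, 0.0], [0, 0, 0.0], [0, 0, 0.0], [0, 0, 0.0], [0, 0, 0.0], [0, 0, 0.0], [0, 0, 0.0], [0, 0, 0.0], [0, 0, 0.0]] 
P [[0.0, 0.0, 0.0], [0.0, 0.0, 0.0], [0.0, 0.0, 0.0], [0.0, 0.0, 0.0], [0.0, 0.0, -0.004], [0.0, 0.0, -0.011], [0.0, 0.0, -0.016], [0.0, 0.0, -0.015], [0.0, 0.0, -0.011], [0.0, 0.0, -0.004]] 
H [0.05, 0.05, 0.05, 0.05, 0.05, 0.05, 0.05, 0.05, 0.05, 0.05]
R [[0, 0, 0.015], [0, 0, 0.044], [0, 0, 0.068], [0, 0, 0.082], [0, 0, 0.088], [0, 0, 0.083], [0, 0, 0.067], [0, 0, 0.044], [0, 0, 0.015], [0, 0, 0.024]] 
P [[-0.001, -0.005, 0.0], [-0.001, -0.015, 0.0], [-0.004, -0.023, 0.0], [-0.007, -0.028, 0.0], [-0.009, -0.028, 0.0], [-0.011, -0.027, 0.0], [-0.011, -0.02, 0.0], [-0.008, -0.013, 0.0], [-0.003, -0.004, 0.0], [-0.002, -0.003, 0.001]] 
H [0.093, 0.093, 0.093, 0.093, 0.093, 0.093, 0.093, 0.093, 0.093, 0.093]
R [[0, 0, 0.072], [0, 0, 0.112], [0, 0, 0.144], [0, 0, 0.165], [0, 0, 0.171], [0, 0, 0.164], [0, 0, 0.145], [0, 0, 0.112], [0, 0, 0.071], [0, 0, 0.024]] 
P [[-0.006, -0.008, 0.005], [-0.01, -0.012, 0.006], [-0.014, -0.013, 0.008], [-0.019, -0.014, 0.01], [-0.021, -0.01, 0.01], [-0.022, -0.006, 0.01], [-0.02, -0.002, 0.008], [-0.016, 0.0, 0.006], [-0.01, 0.002, 0.005], [-0.003, 0.001, 0.001]] 
H [0.093, 0.093, 0.093, 0.093, 0.093, 0.093, 0.093, 0.093, 0.093, 0.093]
```

```bash
python3 - <<'E'
from h import *
go([((.5936,-.2977,.109),19,.05,4),((.5936,-.2977,.17),19,.05,6),((.4497,.0117,.13),11,.093,14),((.4497,.0117,.05),11,.093,6)],([.5936,-.2977,.109],19))
E
```

```text
30 [0.4495 0.0115 0.05  ] 10.98 max 0.037 0.016
R [[0, 0, 0.0], [0, 0, 0.0], [0, 0, 0.0], [0, 0, 0.0], [0, 0, 0.0], [0, 0, 0.0], [0, 0, 0.0], [0, 0, 0.0], [0, 0, 0.0], [0, 0, 0.0]] 
P [[0.0, 0.0, 0.0], [0.0, 0.0, 0.0], [0.0, 0.0, 0.0], [0.0, 0.0, 0.0], [0.0, 0.0, -0.004], [0.0, 0.0, -0.011], [0.0, 0.0, -0.016], [0.0, 0.0, -0.015], [0.0, 0.0, -0.011], [0.0, 0.0, -0.004]] 
H [0.05, 0.05, 0.05, 0.05, 0.05, 0.05, 0.05, 0.05, 0.05, 0.05]
R [[0, 0, 0.002], [0, 0, 0.005], [0, 0, 0.008], [0, 0, 0.011], [0, 0, 0.014], [0, 0, 0.014], [0, 0, 0.016], [0, 0, 0.015], [0, 0, 0.015], [0, 0, 0.013]] 
P [[0.0, -0.004, 0.001], [-0.002, -0.013, 0.001], [-0.002, -0.02, 0.002], [-0.003, -0.027, 0.004], [-0.004, -0.032, 0.003], [-0.006, -0.036, 0.005], [-0.006, -0.037, 0.004], [-0.006, -0.037, 0.004], [-0.007, -0.036, 0.005], [-0.006, -0.032, 0.003]] 
H [0.093, 0.093, 0.093, 0.093, 0.093, 0.093, 0.093, 0.093, 0.093, 0.093]
R [[0, 0, 0.011], [0, 0, 0.009], [0, 0, 0.005], [0, 0, 0.002], [0, 0, 0.0], [0, 0, 0.0], [0, 0, 0.0], [0, 0, 0.0], [0, 0, 0.0], [0, 0, 0.0]] 
P [[-0.006, -0.026, 0.004], [-0.005, -0.02, 0.002], [-0.003, -0.012, 0.001], [-0.001, -0.004, 0.001], [0.0, 0.0, 0.005], [0.0, 0.0, 0.015], [0.0, 0.0, 0.02], [0.0, 0.0, 0.02], [0.0, 0.0, 0.015], [0.0, 0.0, 0.005]] 
H [0.093, 0.093, 0.093, 0.093, 0.093, 0.093, 0.093, 0.093, 0.093, 0.093]
```

Call:
send_rows(delta_rot=[[0,0,0],[0,0,0],[0,0,0],[0,0,0],[0,0,0],[0,0,0],[0,0,0],[0,0,0],[0,0,0],[0,0,0]], delta_pos=[[0,0,0],[0,0,0],[0,0,0],[0,0,0],[0,0,-0.004],[0,0,-0.011],[0,0,-0.016],[0,0,-0.015],[0,0,-0.011],[0,0,-0.004]], hand=[0.05,0.05,0.05,0.05,0.05,0.05,0.05,0.05,0.05,0.05])

```text
time: 17.8
eef_pos: [0.5954, -0.2981, 0.1728]
tcp_rot: [0.001, 0.986, 0.165, 0.002]
contact_force: [0.5, -0.2, 0.2]
finger_gap: 0.0496
grasp_force: 0.0
```

Call:
send_rows(delta_rot=[[0,0,0.002],[0,0,0.005],[0,0,0.008],[0,0,0.011],[0,0,0.014],[0,0,0.014],[0,0,0.016],[0,0,0.015],[0,0,0.015],[0,0,0.013]], delta_pos=[[0,-0.004,0.001],[-0.002,-0.013,0.001],[-0.002,-0.02,0.002],[-0.003,-0.027,0.004],[-0.004,-0.032,0.003],[-0.006,-0.036,0.005],[-0.006,-0.037,0.004],[-0.006,-0.037,0.004],[-0.007,-0.036,0.005],[-0.006,-0.032,0.003]], hand=[0.093,0.093,0.093,0.093,0.093,0.093,0.093,0.093,0.093,0.093])

```text
time: 18.8
eef_pos: [0.4759, -0.0441, 0.1376]
tcp_rot: [-0.0, 0.994, 0.109, -0.001]
contact_force: [0.2, 0.9, -0.2]
finger_gap: 0.0933
grasp_force: 0.0
```

Call:
send_rows(delta_rot=[[0,0,0.011],[0,0,0.009],[0,0,0.005],[0,0,0.002],[0,0,0],[0,0,0],[0,0,0],[0,0,0],[0,0,0],[0,0,0]], delta_pos=[[-0.006,-0.026,0.004],[-0.005,-0.02,0.002],[-0.003,-0.012,0.001],[-0.001,-0.004,0.001],[0,0,0.005],[0,0,0.015],[0,0,0.02],[0,0,0.02],[0,0,0.015],[0,0,0.005]], hand=[0.093,0.093,0.093,0.093,0.093,0.093,0.093,0.093,0.093,0.093])

```text
time: 19.8
eef_pos: [0.4501, 0.0098, 0.0487]
tcp_rot: [0.001, 0.996, 0.095, -0.001]
contact_force: [-0.3, -0.3, 0.4]
finger_gap: 0.0928
grasp_force: 0.0
```

```bash
python3 - <<'E'
from h import *
st(); sc=vision.get_image("scene"); t=vision.get_image("top"); st()
a=cv2.resize(sc[150:250,120:340],None,fx=3.5,fy=3.5,interpolation=cv2.INTER_CUBIC); cv2.imwrite("pics/s5.png",a[:,:,::-1])
E
```

```text
19.8 [0.4501 0.0098 0.0487] yaw 10.9 tilt [-0.002 -0.002] F [-0.3 -0.3  0.4] gap 0.0928 g 0.0
19.9 [0.4504 0.0103 0.0496] yaw 10.9 tilt [-0.001 -0.002] F [-0.1 -0.   0.2] gap 0.0929 g 0.0
```

View pics/s5.png

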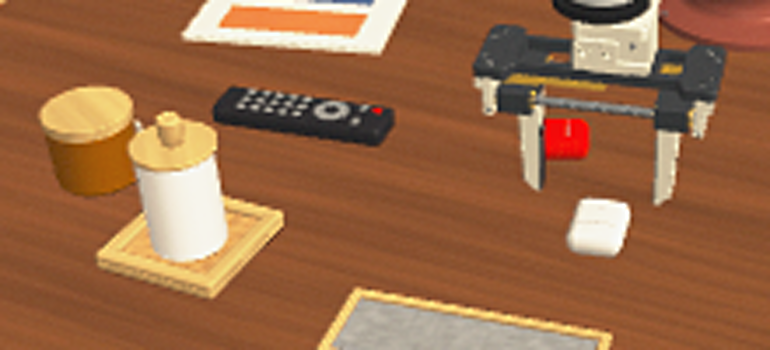

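The lid sits on the mug (crop px 173,145). The white case is at (598,228), between the open fingers. I'll descend and grip it.

Call:
send_rows(delta_rot=[[0,0,0],[0,0,0],[0,0,0],[0,0,0],[0,0,0],[0,0,0],[0,0,0],[0,0,0],[0,0,0],[0,0,0]], delta_pos=[[0,0,0.004],[0,0,0.009],[0,0,0.011],[0,0,0.01],[0,0,0.007],[0,0,0.004],[0,0,0.001],[0,0,0],[0,0,0],[0,0,0]], hand=[0.093,0.093,0.093,0.093,0.093,0.093,0.093,0.093,0.03,0.03])

```text
time: 20.9
eef_pos: [0.4507, 0.0113, 0.0047]
tcp_rot: [0.0, 0.995, 0.096, 0.001]
contact_force: [0.6, -0.1, -0.7]
finger_gap: 0.0814
grasp_force: 0.0
```

Call:
send_rows(delta_rot=[[0,0,0],[0,0,0],[0,0,0],[0,0,0]], delta_pos=[[0,0,0],[0,0,0],[0,0,0],[0,0,0]], hand=[0.03,0.03,0.03,0.03])

```text
time: 21.3
eef_pos: [0.4504, 0.0112, 0.0044]
tcp_rot: [0.0, 0.995, 0.096, 0.0]
contact_force: [0.4, 0.3, 0.4]
finger_gap: 0.0496
grasp_force: 0.0
```

```bash
python3 - <<'E'
from h import *
st()
go([((.4495,.0115,.07),11,.03,6),((.51,.15,.12),11,.03,9),((.579,.2665,.05),11,.03,10),((.579,.2665,.017),11,.03,5)],([.4495,.0115,.004],11))
E
```

```text
21.3 [0.4504 0.0112 0.0044] yaw 11.0 tilt [ 0.    -0.001] F [0.4 0.3 0.4] gap 0.0496 g 0.0
30 [0.5791 0.2669 0.017 ] 11.0 max 0.022 0.0
R [[0, 0, 0.0], [0, 0, 0.0], [0, 0, 0.0], [0, 0, 0.0], [0, 0, 0.0], [0, 0, 0.0], [0, 0, 0.0], [0, 0, 0.0], [0, 0, 0.0], [0, 0, 0.0]] 
P [[0.0, 0.0, -0.004], [0.0, 0.0, -0.012], [0.0, 0.0, -0.017], [0.0, 0.0, -0.016], [0.0, 0.0, -0.013], [0.0, 0.0, -0.004], [0.003, -0.004, -0.002], [0.007, -0.011, -0.004], [0.011, -0.016, -0.006], [0.014, -0.02, -0.009]] 
H [0.03, 0.03, 0.03, 0.03, 0.03, 0.03, 0.03, 0.03, 0.03, 0.03]
R [[0, 0, 0.0], [0, 0, 0.0], [0, 0, 0.0], [0, 0, 0.0], [0, 0, 0.0], [0, 0, 0.0], [0, 0, 0.0], [0, 0, 0.0], [0, 0, 0.0], [0, 0, 0.0]] 
P [[0.015, -0.022, -0.008], [0.014, -0.02, -0.008], [0.012, -0.017, -0.007], [0.007, -0.011, -0.004], [0.003, -0.003, -0.002], [0.002, -0.002, 0.002], [0.007, -0.008, 0.005], [0.01, -0.011, 0.007], [0.012, -0.014, 0.01], [0.014, -0.016, 0.011]] 
H [0.03, 0.03, 0.03, 0.03, 0.03, 0.03, 0.03, 0.03, 0.03, 0.03]
R [[0, 0, 0.0], [0, 0, 0.0], [0, 0, 0.0], [0, 0, 0.0], [0, 0, 0.0], [0, 0, 0.0], [0, 0, 0.0], [0, 0, 0.0], [0, 0, 0.0], [0, 0, 0.0]] 
P [[0.014, -0.016, 0.011], [0.012, -0.014, 0.01], [0.01, -0.011, 0.007], [0.007, -0.007, 0.005], [0.002, -0.003, 0.002], [0.0, 0.0, 0.003], [0.0, 0.0, 0.008], [0.0, 0.0, 0.011], [0.0, 0.0, 0.008], [0.0, 0.0, 0.003]] 
H [0.03, 0.03, 0.03, 0.03, 0.03, 0.03, 0.03, 0.03, 0.03, 0.03]
```

Call:
send_rows(delta_rot=[[0,0,0],[0,0,0],[0,0,0]], delta_pos=[[0,0,0],[0,0,0],[0,0,0]], hand=[0.03,0.03,0.03])

```text
time: 21.6
eef_pos: [0.4505, 0.0112, 0.0044]
tcp_rot: [0.0, 0.995, 0.096, 0.0]
contact_force: [-0.8, -0.0, 1.2]
finger_gap: 0.0456
grasp_force: 30.0
```

Call:
send_rows(delta_rot=[[0,0,0],[0,0,0],[0,0,0],[0,0,0],[0,0,0],[0,0,0],[0,0,0],[0,0,0],[0,0,0],[0,0,0]], delta_pos=[[0,0,-0.004],[0,0,-0.012],[0,0,-0.017],[0,0,-0.016],[0,0,-0.013],[0,0,-0.004],[0.003,-0.004,-0.002],[0.007,-0.011,-0.004],[0.011,-0.016,-0.006],[0.014,-0.02,-0.009]], hand=[0.03,0.03,0.03,0.03,0.03,0.03,0.03,0.03,0.03,0.03])

```text
time: 22.6
eef_pos: [0.4746, 0.069, 0.0907]
tcp_rot: [0.001, 0.995, 0.095, -0.001]
contact_force: [1.4, 0.2, -0.3]
finger_gap: 0.0458
grasp_force: 30.0
```

Call:
send_rows(delta_rot=[[0,0,0],[0,0,0],[0,0,0],[0,0,0],[0,0,0],[0,0,0],[0,0,0],[0,0,0],[0,0,0],[0,0,0]], delta_pos=[[0.015,-0.022,-0.008],[0.014,-0.02,-0.008],[0.012,-0.017,-0.007],[0.007,-0.011,-0.004],[0.003,-0.003,-0.002],[0.002,-0.002,0.002],[0.007,-0.008,0.005],[0.01,-0.011,0.007],[0.012,-0.014,0.01],[0.014,-0.016,0.011]], hand=[0.03,0.03,0.03,0.03,0.03,0.03,0.03,0.03,0.03,0.03])

```text
time: 23.6
eef_pos: [0.5462, 0.2085, 0.0841]
tcp_rot: [0.001, 0.995, 0.095, -0.0]
contact_force: [-0.2, -0.2, 0.1]
finger_gap: 0.046
grasp_force: 30.0
```

Call:
send_rows(delta_rot=[[0,0,0],[0,0,0],[0,0,0],[0,0,0],[0,0,0],[0,0,0],[0,0,0],[0,0,0],[0,0,0],[0,0,0]], delta_pos=[[0.014,-0.016,0.011],[0.012,-0.014,0.01],[0.01,-0.011,0.007],[0.007,-0.007,0.005],[0.002,-0.003,0.002],[0,0,0.003],[0,0,0.008],[0,0,0.011],[0,0,0.008],[0,0,0.003]], hand=[0.03,0.03,0.03,0.03,0.03,0.03,0.03,0.03,0.03,0.03])

```text
time: 24.6
eef_pos: [0.5792, 0.2658, 0.0157]
tcp_rot: [0.001, 0.995, 0.096, -0.001]
contact_force: [-0.8, -0.7, -0.5]
finger_gap: 0.0454
grasp_force: 30.0
```

```bash
python3 - <<'E'
from h import *
sc=vision.get_image("scene"); t=vision.get_image("top"); st()
b=cv2.resize(t[130:230,130:230],None,fx=4,fy=4,interpolation=cv2.INTER_CUBIC)
a=cv2.resize(sc[215:315,310:410],None,fx=4,fy=4,interpolation=cv2.INTER_CUBIC); cv2.imwrite("pics/s6.png",np.hstack([a,b])[:,:,::-1])
E
```

```text
24.7 [0.5796 0.2663 0.0164] yaw 11.0 tilt [-0.001 -0.002] F [ 0.2 -0.3 -1.1] gap 0.0461 g 30.0
```

View pics/s6.png

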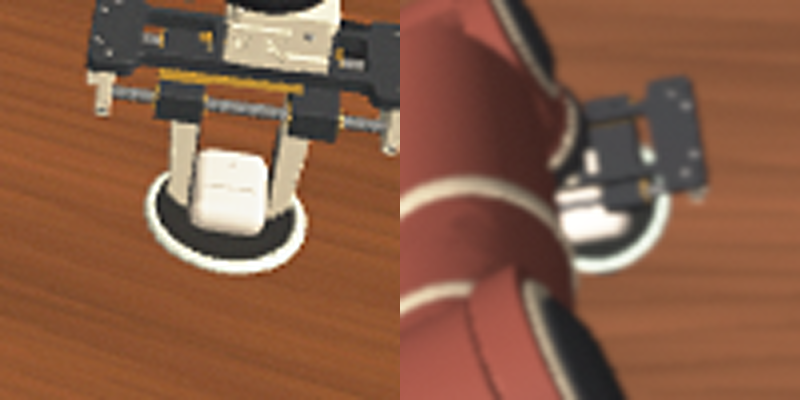

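The case is held level just above the pad's centre (left crop px 230,195, pad 228,222). I'll lower the last 4 mm.

Call:
send_rows(delta_rot=[[0,0,0],[0,0,0],[0,0,0],[0,0,0],[0,0,0]], delta_pos=[[0,0,0],[0,0,0.001],[0,0,0.001],[0,0,0.001],[0,0,0]], hand=[0.03,0.03,0.03,0.03,0.03])

```text
time: 25.2
eef_pos: [0.58, 0.2666, 0.0141]
tcp_rot: [0.0, 0.995, 0.096, 0.0]
contact_force: [-1.0, -0.2, -0.7]
finger_gap: 0.0452
grasp_force: 30.0
```

Call:
send_rows(delta_rot=[[0,0,0],[0,0,0],[0,0,0]], delta_pos=[[0,0,0.0005],[0,0,0.0005],[0,0,0]], hand=[0.03,0.03,0.03])

```text
time: 25.5
eef_pos: [0.5802, 0.2667, 0.0135]
tcp_rot: [0.0, 0.995, 0.096, 0.0]
contact_force: [-0.4, 0.1, 1.3]
finger_gap: 0.0459
grasp_force: 30.0
```

```bash
python3 - <<'E'
from h import *
go([((.5791,.2669,.0125),11,.093,5),((.5791,.2669,.08),11,.093,6),((.3774,.3403,.08),89.4,.093,15),((.3774,.3403,.05),89.4,.093,4)],([.5791,.2669,.0125],11))
E
```

```text
30 [0.3778 0.3401 0.0495] 89.38 max 0.021 0.143
R [[0, 0, 0.0], [0, 0, 0.0], [0, 0, 0.0], [0, 0, 0.0], [0, 0, 0.0], [0, 0, 0.0], [0, 0, 0.0], [0, 0, 0.0], [0, 0, 0.0], [0, 0, 0.0]] 
P [[0.0, 0.0, 0.0], [0.0, 0.0, 0.0], [0.0, 0.0, 0.0], [0.0, 0.0, 0.0], [0.0, 0.0, 0.0], [0.0, 0.0, -0.005], [0.0, 0.0, -0.012], [0.0, 0.0, -0.017], [0.0, 0.0, -0.017], [0.0, 0.0, -0.012]] 
H [0.093, 0.093, 0.093, 0.093, 0.093, 0.093, 0.093, 0.093, 0.093, 0.093]
R [[0, 0, 0.0], [0, 0, -0.015], [0, 0, -0.044], [0, 0, -0.072], [0, 0, -0.095], [0, 0, -0.116], [0, 0, -0.131], [0, 0, -0.14], [0, 0, -0.143], [0, 0, -0.14]] 
P [[0.0, 0.0, -0.004], [-0.002, -0.001, 0.0], [-0.006, -0.004, 0.0], [-0.009, -0.006, 0.0], [-0.012, -0.01, 0.0], [-0.013, -0.012, 0.0], [-0.013, -0.016, 0.0], [-0.012, -0.019, 0.0], [-0.009, -0.02, 0.0], [-0.006, -0.021, 0.0]] 
H [0.093, 0.093, 0.093, 0.093, 0.093, 0.093, 0.093, 0.093, 0.093, 0.093]
R [[0, 0, -0.13], [0, 0, -0.116], [0, 0, -0.096], [0, 0, -0.071], [0, 0, -0.044], [0, 0, -0.015], [0, 0, 0.0], [0, 0, 0.0], [0, 0, 0.0], [0, 0, 0.0]] 
P [[-0.002, -0.02, 0.0], [0.0, -0.019, 0.0], [0.001, -0.015, 0.0], [0.003, -0.011, 0.0], [0.001, -0.006, 0.0], [0.001, -0.002, 0.0], [0.0, 0.0, 0.004], [0.0, 0.0, 0.011], [0.0, 0.0, 0.01], [0.0, 0.0, 0.005]] 
H [0.093, 0.093, 0.093, 0.093, 0.093, 0.093, 0.093, 0.093, 0.093, 0.093]
```

Call:
send_rows(delta_rot=[[0,0,0],[0,0,0]], delta_pos=[[0,0,0.0005],[0,0,0]], hand=[0.03,0.03])

```text
time: 25.7
eef_pos: [0.5802, 0.2667, 0.0135]
tcp_rot: [0.0, 0.995, 0.096, 0.0]
contact_force: [-1.2, -1.1, 4.3]
finger_gap: 0.0456
grasp_force: 30.0
```

Call:
send_rows(delta_rot=[[0,0,0],[0,0,0],[0,0,0],[0,0,0],[0,0,0],[0,0,0],[0,0,0],[0,0,0],[0,0,0],[0,0,0]], delta_pos=[[0,0,0],[0,0,0],[0,0,0],[0,0,0],[0,0,0],[0,0,-0.005],[0,0,-0.012],[0,0,-0.017],[0,0,-0.017],[0,0,-0.012]], hand=[0.093,0.093,0.093,0.093,0.093,0.093,0.093,0.093,0.093,0.093])

```text
time: 26.7
eef_pos: [0.581, 0.2671, 0.078]
tcp_rot: [-0.0, 0.995, 0.096, 0.001]
contact_force: [-0.3, 0.3, 0.0]
finger_gap: 0.0933
grasp_force: 0.0
```

Call:
send_rows(delta_rot=[[0,0,0],[0,0,-0.015],[0,0,-0.044],[0,0,-0.072],[0,0,-0.095],[0,0,-0.116],[0,0,-0.131],[0,0,-0.14],[0,0,-0.143],[0,0,-0.14]], delta_pos=[[0,0,-0.004],[-0.002,-0.001,0],[-0.006,-0.004,0],[-0.009,-0.006,0],[-0.012,-0.01,0],[-0.013,-0.012,0],[-0.013,-0.016,0],[-0.012,-0.019,0],[-0.009,-0.02,0],[-0.006,-0.021,0]], hand=[0.093,0.093,0.093,0.093,0.093,0.093,0.093,0.093,0.093,0.093])

```text
time: 27.7
eef_pos: [0.4459, 0.3145, 0.0788]
tcp_rot: [0.0, 0.853, 0.521, -0.001]
contact_force: [0.5, -0.0, -0.8]
finger_gap: 0.0932
grasp_force: 0.0
```

Call:
send_rows(delta_rot=[[0,0,-0.13],[0,0,-0.116],[0,0,-0.096],[0,0,-0.071],[0,0,-0.044],[0,0,-0.015],[0,0,0],[0,0,0],[0,0,0],[0,0,0]], delta_pos=[[-0.002,-0.02,0],[0,-0.019,0],[0.001,-0.015,0],[0.003,-0.011,0],[0.001,-0.006,0],[0.001,-0.002,0],[0,0,0.004],[0,0,0.011],[0,0,0.01],[0,0,0.005]], hand=[0.093,0.093,0.093,0.093,0.093,0.093,0.093,0.093,0.093,0.093])

```text
time: 28.7
eef_pos: [0.3786, 0.339, 0.0479]
tcp_rot: [0.001, 0.711, 0.703, -0.001]
contact_force: [-0.1, 0.0, -0.4]
finger_gap: 0.0926
grasp_force: 0.0
```

```bash
python3 - <<'E'
from h import *
for i in range(3): sc=vision.get_image("scene")
st()
a=cv2.resize(sc[170:310,290:480],None,fx=4,fy=4,interpolation=cv2.INTER_CUBIC); cv2.imwrite("pics/s7.png",a[:,:,::-1])
E
```

```text
28.9 [0.3787 0.3396 0.0488] yaw 89.4 tilt [-0.001 -0.002] F [ 0.4 -0.4  0.7] gap 0.0929 g 0.0
```

View pics/s7.png

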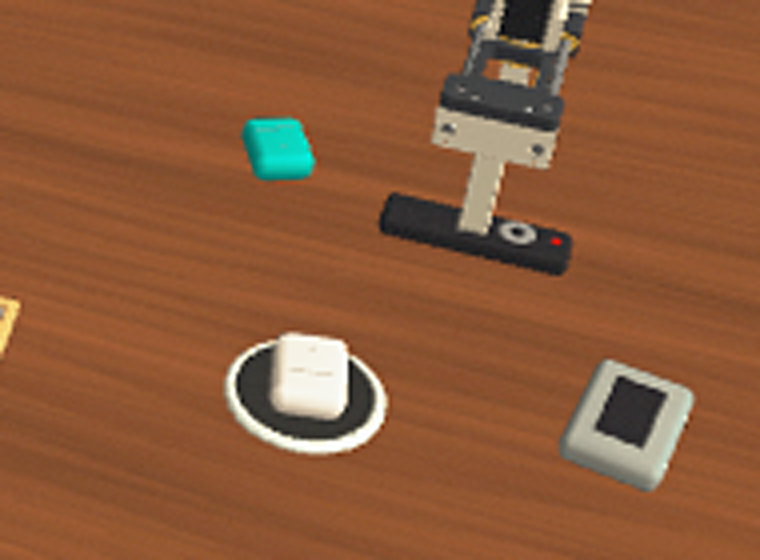

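The case lies on the pad (crop px 312,378; pad centre 307,395). The gripper is centred over the short remote (475,233). I'll descend 41 mm and grip.

Call:
send_rows(delta_rot=[[0,0,0],[0,0,0],[0,0,0],[0,0,0],[0,0,0],[0,0,0],[0,0,0],[0,0,0],[0,0,0],[0,0,0]], delta_pos=[[0,0,0.004],[0,0,0.008],[0,0,0.01],[0,0,0.009],[0,0,0.006],[0,0,0.003],[0,0,0.001],[0,0,0],[0,0,0],[0,0,0]], hand=[0.07,0.06,0.06,0.06,0.06,0.06,0.06,0.06,0.02,0.02])

```text
time: 29.85
eef_pos: [0.3791, 0.3401, 0.0088]
tcp_rot: [0.0, 0.711, 0.703, 0.0]
contact_force: [0.5, -0.2, -0.2]
finger_gap: 0.0486
grasp_force: 0.0
```

Call:
send_rows(delta_rot=[[0,0,0],[0,0,0],[0,0,0],[0,0,0],[0,0,0]], delta_pos=[[0,0,0],[0,0,0],[0,0,0],[0,0,0],[0,0,0]], hand=[0.02,0.02,0.02,0.02,0.02])

```text
time: 30.35
eef_pos: [0.3789, 0.34, 0.0087]
tcp_rot: [0.0, 0.711, 0.703, -0.0]
contact_force: [-1.0, -0.5, 2.5]
finger_gap: 0.0358
grasp_force: 30.0
```

```bash
python3 - <<'E'
from h import *
st()
go([((.3778,.3401,.08),89.4,.02,7),((.50,.16,.10),93,.02,11),((.6247,-.0296,.05),97.3,.02,12),((.6247,-.0296,.02),97.3,.02,6),((.6247,-.0296,.02),97.3,.02,4)],([.3778,.3401,.0085],89.4))
E
```

```text
30.4 [0.3789 0.34   0.0087] yaw 89.4 tilt [ 0.001 -0.001] F [-1.  -0.5  2.5] gap 0.0358 g 30.0
40 [ 0.6248 -0.0298  0.0195] 97.31 max 0.026 0.01
R [[0, 0, 0.0], [0, 0, 0.0], [0, 0, 0.0], [0, 0, 0.0], [0, 0, 0.0], [0, 0, 0.0], [0, 0, 0.0], [0, 0, -0.001], [0, 0, -0.004], [0, 0, -0.006]] 
P [[0.0, 0.0, -0.004], [0.0, 0.0, -0.009], [0.0, 0.0, -0.015], [0.0, 0.0, -0.016], [0.0, 0.0, -0.014], [0.0, 0.0, -0.01], [0.0, 0.0, -0.004], [-0.004, 0.003, 0.0], [-0.01, 0.007, -0.002], [-0.017, 0.011, -0.001]] 
H [0.02, 0.02, 0.02, 0.02, 0.02, 0.02, 0.02, 0.02, 0.02, 0.02]
R [[0, 0, -0.007], [0, 0, -0.009], [0, 0, -0.009], [0, 0, -0.008], [0, 0, -0.008], [0, 0, -0.006], [0, 0, -0.004], [0, 0, -0.001], [0, 0, -0.001], [0, 0, -0.004]] 
P [[-0.021, 0.015, -0.003], [-0.025, 0.016, -0.002], [-0.026, 0.017, -0.003], [-0.025, 0.016, -0.003], [-0.022, 0.014, -0.002], [-0.017, 0.011, -0.002], [-0.011, 0.007, -0.001], [-0.004, 0.002, 0.0], [-0.003, 0.002, 0.001], [-0.01, 0.006, 0.002]] 
H [0.02, 0.02, 0.02, 0.02, 0.02, 0.02, 0.02, 0.02, 0.02, 0.02]
R [[0, 0, -0.006], [0, 0, -0.008], [0, 0, -0.009], [0, 0, -0.009], [0, 0, -0.01], [0, 0, -0.009], [0, 0, -0.008], [0, 0, -0.006], [0, 0, -0.004], [0, 0, -0.001]] 
P [[-0.016, 0.009, 0.004], [-0.02, 0.011, 0.005], [-0.024, 0.014, 0.006], [-0.026, 0.014, 0.007], [-0.026, 0.014, 0.006], [-0.024, 0.012, 0.006], [-0.021, 0.011, 0.005], [-0.016, 0.008, 0.004], [-0.01, 0.005, 0.003], [-0.004, 0.002, 0.001]] 
H [0.02, 0.02, 0.02, 0.02, 0.02, 0.02, 0.02, 0.02, 0.02, 0.02]
R [[0, 0, 0.0], [0, 0, 0.0], [0, 0, 0.0], [0, 0, 0.0], [0, 0, 0.0], [0, 0, 0.0], [0, 0, 0.0], [0, 0, 0.0], [0, 0, 0.0], [0, 0, 0.0]] 
P [[0.0, 0.0, 0.002], [0.0, 0.0, 0.005], [0.0, 0.0, 0.008], [0.0, 0.0, 0.007], [0.0, 0.0, 0.006], [0.0, 0.0, 0.002], [0.0, 0.0, 0.0], [0.0, 0.0, 0.0], [0.0, 0.0, 0.0], [0.0, 0.0, 0.0]] 
H [0.02, 0.02, 0.02, 0.02, 0.02, 0.02, 0.02, 0.02, 0.02, 0.02]
```

Call:
send_rows(delta_rot=[[0,0,0],[0,0,0],[0,0,0],[0,0,0],[0,0,0],[0,0,0],[0,0,0],[0,0,-0.001],[0,0,-0.004],[0,0,-0.006]], delta_pos=[[0,0,-0.004],[0,0,-0.009],[0,0,-0.015],[0,0,-0.016],[0,0,-0.014],[0,0,-0.01],[0,0,-0.004],[-0.004,0.003,0],[-0.01,0.007,-0.002],[-0.017,0.011,-0.001]], hand=[0.02,0.02,0.02,0.02,0.02,0.02,0.02,0.02,0.02,0.02])

```text
time: 31.35
eef_pos: [0.3993, 0.3086, 0.0832]
tcp_rot: [0.0, 0.706, 0.708, -0.001]
contact_force: [1.6, -0.0, -0.3]
finger_gap: 0.0359
grasp_force: 30.0
```

Call:
send_rows(delta_rot=[[0,0,-0.007],[0,0,-0.009],[0,0,-0.009],[0,0,-0.008],[0,0,-0.008],[0,0,-0.006],[0,0,-0.004],[0,0,-0.001],[0,0,-0.001],[0,0,-0.004]], delta_pos=[[-0.021,0.015,-0.003],[-0.025,0.016,-0.002],[-0.026,0.017,-0.003],[-0.025,0.016,-0.003],[-0.022,0.014,-0.002],[-0.017,0.011,-0.002],[-0.011,0.007,-0.001],[-0.004,0.002,0],[-0.003,0.002,0.001],[-0.01,0.006,0.002]], hand=[0.02,0.02,0.02,0.02,0.02,0.02,0.02,0.02,0.02,0.02])

```text
time: 32.35
eef_pos: [0.5086, 0.1495, 0.0967]
tcp_rot: [-0.0, 0.685, 0.729, 0.0]
contact_force: [0.0, -0.5, -0.6]
finger_gap: 0.0351
grasp_force: 30.0
```

Call:
send_rows(delta_rot=[[0,0,-0.006],[0,0,-0.008],[0,0,-0.009],[0,0,-0.009],[0,0,-0.01],[0,0,-0.009],[0,0,-0.008],[0,0,-0.006],[0,0,-0.004],[0,0,-0.001]], delta_pos=[[-0.016,0.009,0.004],[-0.02,0.011,0.005],[-0.024,0.014,0.006],[-0.026,0.014,0.007],[-0.026,0.014,0.006],[-0.024,0.012,0.006],[-0.021,0.011,0.005],[-0.016,0.008,0.004],[-0.01,0.005,0.003],[-0.004,0.002,0.001]], hand=[0.02,0.02,0.02,0.02,0.02,0.02,0.02,0.02,0.02,0.02])

```text
time: 33.35
eef_pos: [0.6258, -0.0311, 0.0492]
tcp_rot: [0.0, 0.661, 0.75, -0.001]
contact_force: [-0.2, 0.6, -1.6]
finger_gap: 0.0356
grasp_force: 30.0
```

Call:
send_rows(delta_rot=[[0,0,0],[0,0,0],[0,0,0],[0,0,0],[0,0,0],[0,0,0],[0,0,0],[0,0,0],[0,0,0],[0,0,0]], delta_pos=[[0,0,0.002],[0,0,0.005],[0,0,0.008],[0,0,0.007],[0,0,0.006],[0,0,0.002],[0,0,0],[0,0,0],[0,0,0],[0,0,0]], hand=[0.02,0.02,0.02,0.02,0.02,0.02,0.02,0.02,0.02,0.02])

```text
time: 34.35
eef_pos: [0.6259, -0.0301, 0.0203]
tcp_rot: [0.001, 0.661, 0.751, -0.0]
contact_force: [-0.1, 1.0, -0.1]
finger_gap: 0.0356
grasp_force: 30.0
```

```bash
python3 - <<'E'
from meas import *
sc=vision.get_image("scene"); t=vision.get_image("top"); st()
a=cv2.resize(sc[190:310,190:310],None,fx=3.3,fy=3.3,interpolation=cv2.INTER_CUBIC); b=cv2.resize(t[100:220,225:345],None,fx=3.3,fy=3.3,interpolation=cv2.INTER_CUBIC)
cv2.imwrite("pics/s8.png",np.hstack([a,b])[:,:,::-1])
M=masks(t)
try: print("ear on pad",find(M["white"],(178,181),.021)[1],"pad",find(M["gray"],(179,195),.005)[1])
except Exception as e: print(e)
E
```

```text
34.5 [ 0.6258 -0.0302  0.0202] yaw 97.3 tilt [ 0.001 -0.001] F [-0.   0.2 -0.7] gap 0.0352 g 30.0
ear on pad [576.2 262.8 101.7 101.1   2. ] pad [579.  266.5 103.9 102.5   2. ]
```

View pics/s8.png

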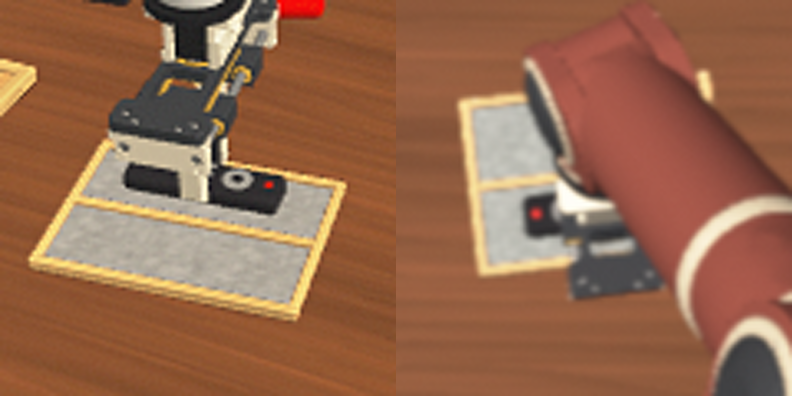

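The short remote hangs level over the near lane (left crop px 205,190). I'll set it down.

Call:
send_rows(delta_rot=[[0,0,0],[0,0,0],[0,0,0],[0,0,0],[0,0,0],[0,0,0]], delta_pos=[[0,0,0.001],[0,0,0.001],[0,0,0.001],[0,0,0.001],[0,0,0.0005],[0,0,0]], hand=[0.02,0.02,0.02,0.02,0.02,0.02])

```text
time: 35.05
eef_pos: [0.6256, -0.0301, 0.0153]
tcp_rot: [0.0, 0.661, 0.751, -0.0]
contact_force: [-1.0, 0.5, -0.6]
finger_gap: 0.0357
grasp_force: 30.0
```

Call:
send_rows(delta_rot=[[0,0,0],[0,0,0]], delta_pos=[[0,0,0.0005],[0,0,0]], hand=[0.02,0.02])

```text
time: 35.25
eef_pos: [0.6257, -0.0301, 0.0149]
tcp_rot: [0.0, 0.661, 0.751, -0.0]
contact_force: [0.1, -0.1, -1.1]
finger_gap: 0.0355
grasp_force: 30.0
```

Call:
send_rows(delta_rot=[[0,0,0],[0,0,0],[0,0,0]], delta_pos=[[0,0,0.0005],[0,0,0.0005],[0,0,0]], hand=[0.02,0.02,0.02])

```text
time: 35.55
eef_pos: [0.6258, -0.0301, 0.0148]
tcp_rot: [0.001, 0.661, 0.751, -0.0]
contact_force: [-1.5, 0.5, 4.9]
finger_gap: 0.0356
grasp_force: 30.0
```

```bash
python3 - <<'E'
from h import *
# long remote at (.3902,-.3132), axis -81.7 -> tool yaw 98.3
go([((.6248,-.0298,.0135),97.3,.06,4),((.6248,-.0298,.09),97.3,.093,7),((.52,-.18,.11),98,.093,8),((.3902,-.3132,.06),98.3,.093,9),((.3902,-.3132,.06),98.3,.093,2)],([.6248,-.0298,.0135],97.3))
E
```

```text
30 [ 0.3903 -0.3136  0.0605] 98.27 max 0.026 0.002
R [[0, 0, 0.0], [0, 0, 0.0], [0, 0, 0.0], [0, 0, 0.0], [0, 0, 0.0], [0, 0, 0.0], [0, 0, 0.0], [0, 0, 0.0], [0, 0, 0.0], [0, 0, 0.0]] 
P [[0.0, 0.0, 0.0], [0.0, 0.0, 0.0], [0.0, 0.0, 0.0], [0.0, 0.0, 0.0], [0.0, 0.0, -0.004], [0.0, 0.0, -0.01], [0.0, 0.0, -0.016], [0.0, 0.0, -0.017], [0.0, 0.0, -0.015], [0.0, 0.0, -0.011]] 
H [0.06, 0.06, 0.06, 0.06, 0.093, 0.093, 0.093, 0.093, 0.093, 0.093]
R [[0, 0, 0.0], [0, 0, 0.0], [0, 0, -0.002], [0, 0, -0.002], [0, 0, -0.002], [0, 0, -0.002], [0, 0, -0.002], [0, 0, -0.002], [0, 0, 0.0], [0, 0, 0.0]] 
P [[0.0, 0.0, -0.003], [-0.005, -0.005, -0.001], [-0.015, -0.013, -0.002], [-0.022, -0.02, -0.003], [-0.026, -0.024, -0.004], [-0.026, -0.023, -0.004], [-0.021, -0.02, -0.003], [-0.015, -0.014, -0.003], [-0.005, -0.005, 0.0], [-0.003, -0.004, 0.001]] 
H [0.093, 0.093, 0.093, 0.093, 0.093, 0.093, 0.093, 0.093, 0.093, 0.093]
R [[0, 0, -0.001], [0, 0, 0.0], [0, 0, -0.001], [0, 0, -0.001], [0, 0, -0.001], [0, 0, -0.001], [0, 0, 0.0], [0, 0, 0.0], [0, 0, 0.0], [0, 0, 0.0]] 
P [[-0.01, -0.013, 0.005], [-0.015, -0.02, 0.006], [-0.019, -0.024, 0.008], [-0.02, -0.025, 0.009], [-0.018, -0.024, 0.008], [-0.015, -0.02, 0.007], [-0.01, -0.013, 0.004], [-0.004, -0.004, 0.001], [0.0, 0.0, 0.0], [0.0, 0.0, 0.0]] 
H [0.093, 0.093, 0.093, 0.093, 0.093, 0.093, 0.093, 0.093, 0.093, 0.093]
```

Call:
send_rows(delta_rot=[[0,0,0],[0,0,0],[0,0,0],[0,0,0],[0,0,0],[0,0,0],[0,0,0],[0,0,0],[0,0,0],[0,0,0]], delta_pos=[[0,0,0],[0,0,0],[0,0,0],[0,0,0],[0,0,-0.004],[0,0,-0.01],[0,0,-0.016],[0,0,-0.017],[0,0,-0.015],[0,0,-0.011]], hand=[0.06,0.06,0.06,0.06,0.06,0.06,0.06,0.093,0.093,0.093])

```text
time: 36.55
eef_pos: [0.6265, -0.0299, 0.0894]
tcp_rot: [0.001, 0.661, 0.751, 0.001]
contact_force: [-0.5, 0.2, -0.3]
finger_gap: 0.0794
grasp_force: 0.0
```

Call:
send_rows(delta_rot=[[0,0,0],[0,0,0],[0,0,-0.002],[0,0,-0.002],[0,0,-0.002],[0,0,-0.002],[0,0,-0.002],[0,0,-0.002],[0,0,0],[0,0,0]], delta_pos=[[0,0,-0.003],[-0.005,-0.005,-0.001],[-0.015,-0.013,-0.002],[-0.022,-0.02,-0.003],[-0.026,-0.024,-0.004],[-0.026,-0.023,-0.004],[-0.021,-0.02,-0.003],[-0.015,-0.014,-0.003],[-0.005,-0.005,0],[-0.003,-0.004,0.001]], hand=[0.093,0.093,0.093,0.093,0.093,0.093,0.093,0.093,0.093,0.093])

```text
time: 37.55
eef_pos: [0.5164, -0.1842, 0.1086]
tcp_rot: [0.0, 0.657, 0.754, -0.0]
contact_force: [0.7, 0.6, -0.5]
finger_gap: 0.093
grasp_force: 0.0
```

Call:
send_rows(delta_rot=[[0,0,-0.001],[0,0,0],[0,0,-0.001],[0,0,-0.001],[0,0,-0.001],[0,0,-0.001],[0,0,0],[0,0,0],[0,0,0],[0,0,0]], delta_pos=[[-0.01,-0.013,0.005],[-0.015,-0.02,0.006],[-0.019,-0.024,0.008],[-0.02,-0.025,0.009],[-0.018,-0.024,0.008],[-0.015,-0.02,0.007],[-0.01,-0.013,0.004],[-0.004,-0.004,0.001],[0,0,0],[0,0,0]], hand=[0.093,0.093,0.093,0.093,0.093,0.093,0.093,0.093,0.093,0.093])

```text
time: 38.55
eef_pos: [0.3923, -0.3128, 0.0613]
tcp_rot: [0.001, 0.654, 0.757, 0.0]
contact_force: [-0.1, -0.8, 0.5]
finger_gap: 0.0928
grasp_force: 0.0
```

```bash
python3 - <<'E'
from meas import *
sc=vision.get_image("scene"); t=vision.get_image("top"); st()
a=cv2.resize(t[110:215,130:350],None,fx=3.6,fy=3.6,interpolation=cv2.INTER_CUBIC); b=cv2.resize(sc[150:210,160:290],None,fx=3.6,fy=3.6,interpolation=cv2.INTER_CUBIC)
c=np.zeros((600,792,3),np.uint8); c[:a.shape[0],:a.shape[1]]=a; c[384:384+b.shape[0],:b.shape[1]]=b
cv2.imwrite("pics/s9.png",c[:,:,::-1])
T=cv2.cvtColor(cv2.resize(t,None,fx=4,fy=4,interpolation=cv2.INTER_CUBIC),cv2.COLOR_RGB2HSV)
m=(T[...,2]>215)&(T[...,1]<40); q=np.zeros_like(m); q[4*172:4*190,4*168:4*190]=1
n,l,s,cc=cv2.connectedComponentsWithStats((m&q).astype(np.uint8)); i=1+np.argmax(s[1:,4]); print("ear top",s[i],ray("top",(cc[i]-1.5)/4,.03))
M=masks(t)
print("short",find(cv2.morphologyEx(((T[...,2]<70)).astype(np.uint8),cv2.MORPH_CLOSE,K(25)),(290,165),.015)[1])
E
```

```text
38.6 [ 0.3924 -0.3127  0.0614] yaw 98.4 tilt [ 0.002 -0.001] F [-0.5  0.3  0.4] gap 0.093 g 0.0
ear top [ 672  688   70   71 4231] [[0.57304348 0.26712026]]
short [625.2 -31.  123.7  31.9 -82.6]
```

View pics/s9.png

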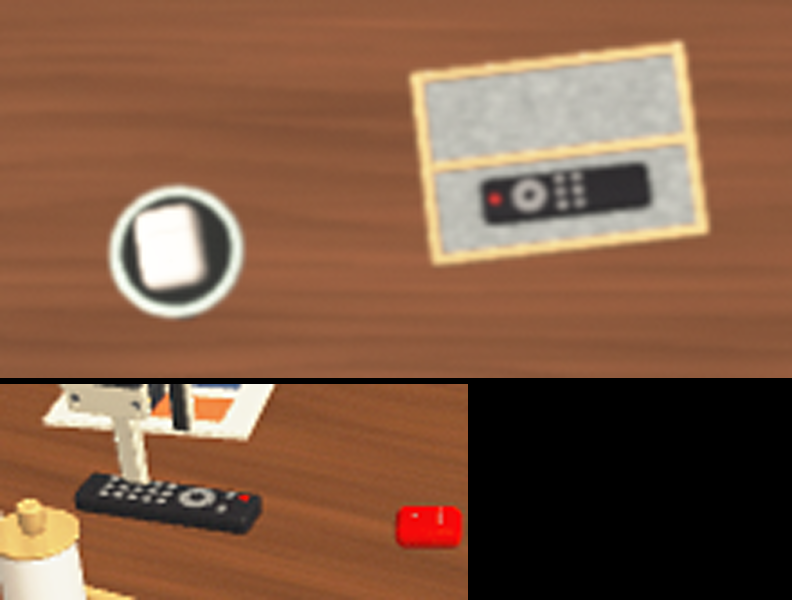

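The short remote lies in the near lane (crop px 567,193), and the case is centred on the pad (170,248 against 177,251, which is parallax). The gripper is over the long remote. I'll descend 51.5 mm and grip.

Call:
send_rows(delta_rot=[[0,0,0],[0,0,0],[0,0,0],[0,0,0],[0,0,0],[0,0,0],[0,0,0],[0,0,0],[0,0,0],[0,0,0]], delta_pos=[[0,0,0.005],[0,0,0.01],[0,0,0.012],[0,0,0.011],[0,0,0.007],[0,0,0.004],[0,0,0.002],[0,0,0.0005],[0,0,0],[0,0,0]], hand=[0.08,0.07,0.07,0.07,0.07,0.07,0.07,0.07,0.07,0.03])

```text
time: 39.65
eef_pos: [0.3913, -0.314, 0.0099]
tcp_rot: [0.001, 0.654, 0.756, -0.0]
contact_force: [-0.8, -0.9, 0.3]
finger_gap: 0.0657
grasp_force: 0.0
```

Call:
send_rows(delta_rot=[[0,0,0],[0,0,0],[0,0,0],[0,0,0],[0,0,0]], delta_pos=[[0,0,0],[0,0,0],[0,0,0],[0,0,0],[0,0,0]], hand=[0.03,0.03,0.03,0.03,0.03])

```text
time: 40.15
eef_pos: [0.3911, -0.314, 0.0098]
tcp_rot: [0.001, 0.654, 0.756, -0.0]
contact_force: [-0.7, 1.4, 1.7]
finger_gap: 0.0455
grasp_force: 30.0
```

```bash
python3 - <<'E'
from h import *
st()
go([((.3903,-.3136,.08),98.3,.03,7),((.52,-.16,.10),97.8,.03,11),((.6961,-.0204,.06),97.3,.03,11),((.6961,-.0204,.02),97.3,.03,7),((.6961,-.0204,.02),97.3,.03,4)],([.3903,-.3136,.009],98.3))
E
```

```text
40.1 [ 0.3911 -0.314   0.0098] yaw 98.3 tilt [ 0.    -0.001] F [-0.7  1.4  1.7] gap 0.0455 g 30.0
40 [ 0.6962 -0.0204  0.02  ] 97.33 max 0.027 0.002
R [[0, 0, 0.0], [0, 0, 0.0], [0, 0, 0.0], [0, 0, 0.0], [0, 0, 0.0], [0, 0, 0.0], [0, 0, 0.0], [0, 0, 0.0], [0, 0, 0.001], [0, 0, 0.001]] 
P [[0.0, 0.0, -0.004], [0.0, 0.0, -0.009], [0.0, 0.0, -0.015], [0.0, 0.0, -0.015], [0.0, 0.0, -0.015], [0.0, 0.0, -0.009], [0.0, 0.0, -0.004], [0.003, 0.003, 0.0], [0.008, 0.009, -0.002], [0.012, 0.014, -0.001]] 
H [0.03, 0.03, 0.03, 0.03, 0.03, 0.03, 0.03, 0.03, 0.03, 0.03]
R [[0, 0, 0.001], [0, 0, 0.001], [0, 0, 0.001], [0, 0, 0.001], [0, 0, 0.001], [0, 0, 0.001], [0, 0, 0.001], [0, 0, 0.0], [0, 0, 0.0], [0, 0, 0.001]] 
P [[0.016, 0.018, -0.003], [0.018, 0.02, -0.003], [0.019, 0.022, -0.002], [0.019, 0.02, -0.003], [0.016, 0.018, -0.003], [0.012, 0.014, -0.001], [0.008, 0.009, -0.002], [0.003, 0.003, 0.0], [0.002, 0.004, 0.001], [0.007, 0.011, 0.002]] 
H [0.03, 0.03, 0.03, 0.03, 0.03, 0.03, 0.03, 0.03, 0.03, 0.03]
R [[0, 0, 0.0], [0, 0, 0.001], [0, 0, 0.002], [0, 0, 0.001], [0, 0, 0.001], [0, 0, 0.001], [0, 0, 0.001], [0, 0, 0.0], [0, 0, 0.0], [0, 0, 0.0]] 
P [[0.011, 0.018, 0.004], [0.013, 0.023, 0.005], [0.016, 0.027, 0.005], [0.017, 0.027, 0.006], [0.015, 0.027, 0.005], [0.014, 0.023, 0.005], [0.011, 0.018, 0.004], [0.007, 0.011, 0.002], [0.002, 0.004, 0.001], [0.0, 0.0, 0.002]] 
H [0.03, 0.03, 0.03, 0.03, 0.03, 0.03, 0.03, 0.03, 0.03, 0.03]
R [[0, 0, 0.0], [0, 0, 0.0], [0, 0, 0.0], [0, 0, 0.0], [0, 0, 0.0], [0, 0, 0.0], [0, 0, 0.0], [0, 0, 0.0], [0, 0, 0.0], [0, 0, 0.0]] 
P [[0.0, 0.0, 0.006], [0.0, 0.0, 0.008], [0.0, 0.0, 0.008], [0.0, 0.0, 0.008], [0.0, 0.0, 0.006], [0.0, 0.0, 0.002], [0.0, 0.0, 0.0], [0.0, 0.0, 0.0], [0.0, 0.0, 0.0], [0.0, 0.0, 0.0]] 
H [0.03, 0.03, 0.03, 0.03, 0.03, 0.03, 0.03, 0.03, 0.03, 0.03]
```

Call:
send_rows(delta_rot=[[0,0,0],[0,0,0],[0,0,0],[0,0,0],[0,0,0],[0,0,0],[0,0,0],[0,0,0],[0,0,0.001],[0,0,0.001]], delta_pos=[[0,0,-0.004],[0,0,-0.009],[0,0,-0.015],[0,0,-0.015],[0,0,-0.015],[0,0,-0.009],[0,0,-0.004],[0.003,0.003,0],[0.008,0.009,-0.002],[0.012,0.014,-0.001]], hand=[0.03,0.03,0.03,0.03,0.03,0.03,0.03,0.03,0.03,0.03])

```text
time: 41.15
eef_pos: [0.4131, -0.2869, 0.083]
tcp_rot: [-0.0, 0.656, 0.755, -0.0]
contact_force: [0.7, -0.1, -0.8]
finger_gap: 0.0456
grasp_force: 30.0
```

Call:
send_rows(delta_rot=[[0,0,0.001],[0,0,0.001],[0,0,0.001],[0,0,0.001],[0,0,0.001],[0,0,0.001],[0,0,0.001],[0,0,0],[0,0,0],[0,0,0.001]], delta_pos=[[0.016,0.018,-0.003],[0.018,0.02,-0.003],[0.019,0.022,-0.002],[0.019,0.02,-0.003],[0.016,0.018,-0.003],[0.012,0.014,-0.001],[0.008,0.009,-0.002],[0.003,0.003,0],[0.002,0.004,0.001],[0.007,0.011,0.002]], hand=[0.03,0.03,0.03,0.03,0.03,0.03,0.03,0.03,0.03,0.03])

```text
time: 42.15
eef_pos: [0.5333, -0.1512, 0.0969]
tcp_rot: [0.0, 0.659, 0.752, -0.002]
contact_force: [0.2, -0.0, -1.9]
finger_gap: 0.0456
grasp_force: 30.0
```

Call:
send_rows(delta_rot=[[0,0,0],[0,0,0.001],[0,0,0.002],[0,0,0.001],[0,0,0.001],[0,0,0.001],[0,0,0.001],[0,0,0],[0,0,0],[0,0,0]], delta_pos=[[0.011,0.018,0.004],[0.013,0.023,0.005],[0.016,0.027,0.005],[0.017,0.027,0.006],[0.015,0.027,0.005],[0.014,0.023,0.005],[0.011,0.018,0.004],[0.007,0.011,0.002],[0.002,0.004,0.001],[0,0,0.002]], hand=[0.03,0.03,0.03,0.03,0.03,0.03,0.03,0.03,0.03,0.03])

```text
time: 43.15
eef_pos: [0.6973, -0.0207, 0.0579]
tcp_rot: [0.0, 0.661, 0.751, -0.0]
contact_force: [0.5, 0.1, -1.5]
finger_gap: 0.0455
grasp_force: 30.0
```

Call:
send_rows(delta_rot=[[0,0,0],[0,0,0],[0,0,0],[0,0,0],[0,0,0],[0,0,0],[0,0,0],[0,0,0],[0,0,0],[0,0,0]], delta_pos=[[0,0,0.006],[0,0,0.008],[0,0,0.008],[0,0,0.008],[0,0,0.006],[0,0,0.002],[0,0,0],[0,0,0],[0,0,0],[0,0,0]], hand=[0.03,0.03,0.03,0.03,0.03,0.03,0.03,0.03,0.03,0.03])

```text
time: 44.15
eef_pos: [0.6975, -0.0209, 0.0209]
tcp_rot: [0.001, 0.661, 0.751, 0.0]
contact_force: [0.0, -0.2, -1.6]
finger_gap: 0.0457
grasp_force: 30.0
```

```bash
python3 - <<'E'
from h import *
sc=vision.get_image("scene"); t=vision.get_image("top"); st()
a=cv2.resize(sc[190:310,190:310],None,fx=3.3,fy=3.3,interpolation=cv2.INTER_CUBIC); b=cv2.resize(t[100:220,225:345],None,fx=3.3,fy=3.3,interpolation=cv2.INTER_CUBIC)
cv2.imwrite("pics/s10.png",np.hstack([a,b])[:,:,::-1])
E
```

```text
44.2 [ 0.6974 -0.0209  0.0207] yaw 97.3 tilt [ 0.001 -0.001] F [-0.1  1.1 -1.5] gap 0.0455 g 30.0
```

View pics/s10.png

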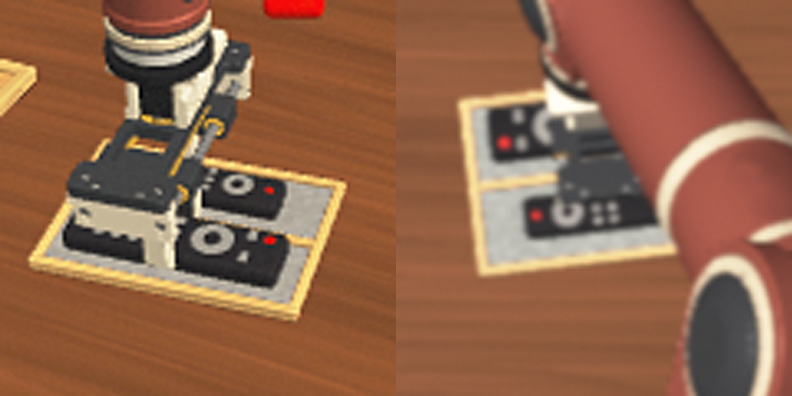

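The long remote hangs level over the far lane (left crop px 175,245) and clear of the short one. I'll lower 5 mm and then probe for contact.

Call:
send_rows(delta_rot=[[0,0,0],[0,0,0],[0,0,0],[0,0,0],[0,0,0],[0,0,0]], delta_pos=[[0,0,0.001],[0,0,0.001],[0,0,0.001],[0,0,0.001],[0,0,0.001],[0,0,0]], hand=[0.03,0.03,0.03,0.03,0.03,0.03])

```text
time: 44.85
eef_pos: [0.6972, -0.021, 0.0159]
tcp_rot: [0.0, 0.661, 0.751, -0.0]
contact_force: [-1.4, 0.1, 2.8]
finger_gap: 0.0459
grasp_force: 30.0
```

Call:
send_rows(delta_rot=[[0,0,0],[0,0,0]], delta_pos=[[0,0,0.0005],[0,0,0]], hand=[0.03,0.03])

```text
time: 45.05
eef_pos: [0.6971, -0.021, 0.0158]
tcp_rot: [0.0, 0.661, 0.751, -0.0]
contact_force: [-1.7, -0.5, 4.8]
finger_gap: 0.0459
grasp_force: 30.0
```

Call:
send_rows(delta_rot=[[0,0,0],[0,0,0],[0,0,0],[0,0,0],[0,0,0],[0,0,0],[0,0,0],[0,0,0],[0,0,0],[0,0,0]], delta_pos=[[0,0,0],[0,0,0],[0,0,0],[0,0,-0.005],[0,0,-0.015],[0,0,-0.025],[0,0,-0.03],[0,0,-0.03],[0,0,-0.025],[0,0,-0.02]], hand=[0.056,0.056,0.056,0.056,0.056,0.056,0.056,0.056,0.056,0.056])

```text
time: 46.05
eef_pos: [0.698, -0.0204, 0.1686]
tcp_rot: [0.002, 0.661, 0.751, 0.001]
contact_force: [0.1, 0.4, 1.2]
finger_gap: 0.0561
grasp_force: 0.0
```

Call:
send_rows(delta_rot=[[0,0,0],[0,0,0],[0,0,0],[0,0,0],[0,0,0],[0,0,0],[0,0,0],[0,0,0],[0,0,0],[0,0,0]], delta_pos=[[-0.005,-0.005,-0.01],[-0.01,-0.015,-0.005],[-0.015,-0.025,0],[-0.015,-0.03,0],[-0.015,-0.03,0],[-0.015,-0.03,0],[-0.015,-0.025,0],[-0.01,-0.015,0],[-0.005,-0.005,0],[0,0,0]], hand=[0.056,0.056,0.056,0.056,0.056,0.056,0.056,0.056,0.056,0.056])

```text
time: 47.05
eef_pos: [0.5314, -0.149, 0.1802]
tcp_rot: [0.001, 0.662, 0.75, -0.0]
contact_force: [-0.5, -0.4, -0.9]
finger_gap: 0.0558
grasp_force: 0.0
```

```bash
python3 - <<'E'
from h import *
sc=vision.get_image("scene"); t=vision.get_image("top"); st()
a=cv2.resize(sc[160:300,110:480],None,fx=2.1,fy=2.1,interpolation=cv2.INTER_CUBIC); b=cv2.resize(t[100:235,90:480],(777,284),interpolation=cv2.INTER_CUBIC)
cv2.imwrite("pics/s11.png",np.vstack([a,b])[:,:,::-1])
E
```

```text
47.1 [ 0.5327 -0.147   0.1803] yaw 97.3 tilt [ 0.002 -0.   ] F [ 0.  -0.4 -0.6] gap 0.056 g 0.0
```

View pics/s11.png

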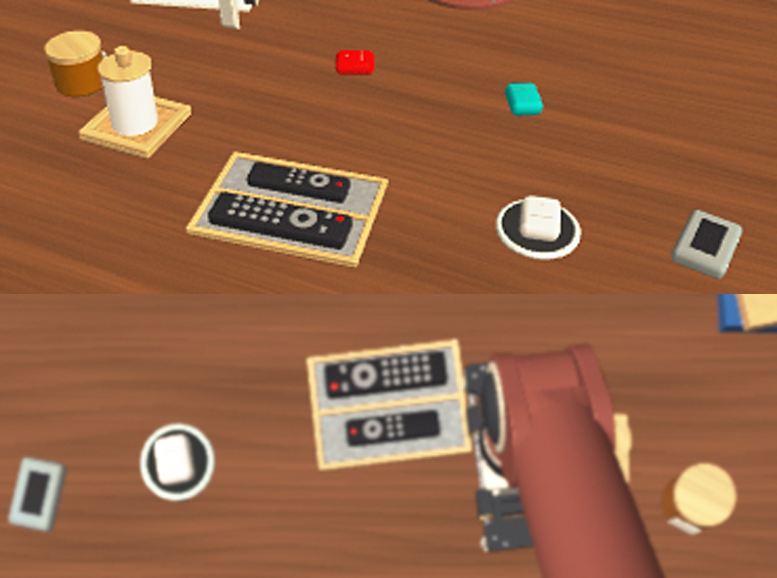

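The final picture shows the lidded mug in the coaster (127,95) and both remotes in their lanes. The case is on the pad (541,218), and the candle and power bank haven't moved. I'm handing the job in.

```bash
python3 -c "
from bench import env
print(env.finish_job())"
```

```text
the job is handed in; nothing more can be done
None
```

I've handed the job in with everything placed as asked: the lidded mug is in the coaster, the white earbud case is centred on the charging pad, the short remote is in the near lane and the long one in the far lane, and the candle jar and power bank were left where they were; the hand-in gave no verdict.

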